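Make up two centrifuge buckets

TASK

Make up the two centrifuge buckets for the next run, one piece at a time. First the wide bucket: the steel support plate with its rod goes in, then the wide tube insert down over the rod, then the wide cap on top; after that the narrow bucket: the narrow insert, then the narrow cap. Seat every piece fully home and level, set it down rather than dropping it, and leave the specimen pot, the amber bottle and the block of tubes standing where they are.

Things in the scene. Friction and masses are not known exactly. Their poses are not given: they have to be found in the camera images.
- bucket_wide: Wider of two open round aluminium centrifuge buckets, fixed to the bench, mouth up. Outer diameter 92 mm, inner 84 mm, rim 50 mm up, floor 6 mm thick; two small lugs (along its y) reach 58 mm from the axis, 20 to 32 mm up. Origin: centre of its underside, z up its axis.
- bucket_narrow: Narrower of the two aluminium centrifuge buckets, fixed, mouth up. Outer diameter 68 mm, inner 60 mm, rim 50 mm up, floor 6 mm thick; lugs reach 46 mm from the axis. Origin: centre of its underside, z up its axis.
- support: Loose steel plate, 78 mm across, 6 mm thick (lower edge bevelled), with a bare upright rod 10 mm in diameter on its axis, top 80 mm above the underside; about 0.2 kg. Grip the rod near its top so that the fingers stay above the bucket's rim. Seated: underside 6 mm above the wide bucket's. Origin: centre of its underside, z up its axis.
- insert_wide: Loose white plastic drum 78 mm across, 36 mm tall (lower edge bevelled), six dark wells on top, and on its axis a collar 30 mm in diameter up to 68 mm, to grip; a 24 mm hole runs through drum and collar and passes over the support's rod. About 0.12 kg. Seated on the support plate: underside 12 mm above the wide bucket's. Origin: centre of its underside, z up its axis.
- cap_wide: Loose grey domed cap, hollow, 86 mm tall, 110 mm across below: 9 mm flared skirt (inner diameter 104 mm at the mouth, 98 above), ledge, dome 70 mm across with flat top at 54 mm, black knob 22 mm in diameter from 54 to 86 mm, to grip. About 0.1 kg. Seated, the ledge lies on the rim: underside 41 mm above the wide bucket's. Origin: centre of its underside, z up its axis.
- insert_narrow: Loose white plastic drum 54 mm across, 42 mm tall (lower edge bevelled), five dark wells on top, solid stem 12 mm in diameter on its axis up to 74 mm, to grip. About 0.08 kg. Seated on the bucket's floor: underside 6 mm above the narrow bucket's. Origin: centre of its underside, z up its axis.
- cap_narrow: Loose grey domed cap, hollow, 77 mm tall, 86 mm across below: 9 mm flared skirt (inner diameter 80 mm at the mouth, 74 above), ledge, dome 50 mm across with flat top at 47 mm, black knob 18 mm in diameter from 47 to 77 mm, to grip. About 0.07 kg. Seated, the ledge lies on the rim: underside 41 mm above the narrow bucket's. Origin: centre of its underside, z up its axis.
- pot: Bystander, leave alone: loose upright specimen pot with a red lid, 52 mm across, 64 mm tall. Origin: centre of its underside, z up its axis.
- dropper: Bystander, leave alone: loose upright amber bottle with a black cap, 40 mm across, 85 mm tall. Origin: centre of its underside, z up its axis.
- tube_block: Bystander, leave alone: loose white block 58 x 34 mm (x, y), 30 mm tall, holding three yellow-capped tubes that stand up to 79 mm. Origin: centre of its underside, z up its axis.

How it is judged:
On the way, in this order (a step that is already met when the one before it is completed fails the run):
1. the support plate lies flat on the wide bucket's floor, let go (z of support in the frame of bucket_wide between 0.0035 and 0.0085 m and horizontal distance between support and bucket_wide below 0.007 m and angle between support's own z axis and vertical below 0.08 rad and contact force between the fingers and support below 0.05 N and linear speed of support below 0.02 m/s), for 0.2 s.
2. the wide insert is down over the rod on the support plate, let go (z of insert_wide in the frame of bucket_wide between 0.0095 and 0.0145 m and horizontal distance between insert_wide and bucket_wide below 0.007 m and angle between insert_wide's own z axis and vertical below 0.08 rad and contact force between the fingers and insert_wide below 0.05 N and linear speed of insert_wide below 0.02 m/s), for 0.2 s.
3. the wide cap sits home on the wide bucket, let go (z of cap_wide in the frame of bucket_wide between 0.0385 and 0.0435 m and horizontal distance between cap_wide and bucket_wide below 0.007 m and angle between cap_wide's own z axis and vertical below 0.08 rad and contact force between the fingers and cap_wide below 0.05 N and linear speed of cap_wide below 0.02 m/s), for 0.2 s.
4. the narrow insert is down on the narrow bucket's floor, let go (z of insert_narrow in the frame of bucket_narrow between 0.0035 and 0.0085 m and horizontal distance between insert_narrow and bucket_narrow below 0.007 m and angle between insert_narrow's own z axis and vertical below 0.08 rad and contact force between the fingers and insert_narrow below 0.05 N and linear speed of insert_narrow below 0.02 m/s), for 0.2 s.
5. the narrow cap sits home on the narrow bucket, let go (z of cap_narrow in the frame of bucket_narrow between 0.0385 and 0.0435 m and horizontal distance between cap_narrow and bucket_narrow below 0.007 m and angle between cap_narrow's own z axis and vertical below 0.08 rad and contact force between the fingers and cap_narrow below 0.05 N and linear speed of cap_narrow below 0.02 m/s), for 0.2 s.
At the end, for the whole second after the job is handed in: All five pieces seated in their buckets in the stated nesting, each within 2.5 mm of its seated height, 7 mm of the bucket axis and 0.08 rad of upright, let go and at rest; the three bystanders upright (0.3 rad) and within 30 mm of where they stood (all of step 1 and all of step 2 and all of step 3 and all of step 4 and all of step 5 and distance of each of pot, dropper, tube_block from where it was at the start of the episode below 0.03 m and angle between each of pot, dropper, tube_block's own z axis and vertical below 0.3 rad); the robot touches nothing.
It fails at once if a bystander is knocked over or shifted by more than 30 mm (distance of any of pot, dropper, tube_block from where it was at the start of the episode above 0.03 m or angle between any of pot, dropper, tube_block's own z axis and vertical above 0.3 rad).
It fails at once if a piece falls free by more than about 30 mm (faster than 0.8 m/s while not in the fingers) ((linear speed of support above 0.8 m/s and contact force between the fingers and support below 0.05 N) or (linear speed of insert_wide above 0.8 m/s and contact force between the fingers and insert_wide below 0.05 N) or (linear speed of cap_wide above 0.8 m/s and contact force between the fingers and cap_wide below 0.05 N) or (linear speed of insert_narrow above 0.8 m/s and contact force between the fingers and insert_narrow below 0.05 N) or (linear speed of cap_narrow above 0.8 m/s and contact force between the fingers and cap_narrow below 0.05 N)).
It also fails if it takes over 134 s, if anything falls off the work surface, if the arm or the gripper's body presses on something with over 40 N, if the wrist force passes 120 N, or if a joint passes its speed limit or range.

ROBOT

A 7-joint arm with a two-finger parallel gripper is mounted at the origin on the work surface. World frame = base frame: x ahead of the robot, y to its left, z up, the work surface at z = 0. Lengths are in m, angles in rad, forces in N, time in s.
With the tool pointing down it reaches from about 0.4 to 0.85 m from the base axis. Payload 10.4 kg.
Tool frame: the origin (TCP) lies midway between the tips of the shut fingers; the grasp point (between the pads) lies 19 mm behind it; z points along the fingers, x is the direction in which the jaws open and shut, and the axes are right-handed (so a half turn about z gives the same grasp; the last joint's range is limited). The gripper opens to 85 mm and grips with 20 to 120 N. Pads are 22 mm wide; open, the fingers measure 114 mm over their backs; the gripper's body (76 mm by 85 mm) begins 54 mm behind the grasp point. The pads swing forward as they close: fully open they stand 13 mm farther back than shut.
Start: joints at [1.228, 0.332, -0.065, 1.46, 0.022, 1.35, -0.088], TCP at [0.197, -0.593, 0.231] pointing down, gripper open.
Joint ranges: [-2.6, 2.6], [-0.5, 2.12], [-1.47, 1.34], [0.16, 2.42], [-1.27, 4.41], [0.06, 2.06], [-2.6, 2.6]. Speed limits (rad/s): [2.22, 2.22, 2.79, 2.79, 3.14, 3.14, 3.14].

INTERFACE

Orientations are given as a unit quaternion [x, y, z, w].
In Python, from workcell import telemetry, eyes, order gives the robot as it stands.
- The arm moves only by the tool servo_tool, never from a script. Its argument "deltas" is a list of rows, each a list of 3 entries, a list of its own where there are three numbers: the shift along the tool's x, y, z in cm, then the turn about the tool's z in rad, then the finger opening in cm, from 0 to 8.54. A call has 1 to 12 rows; each row shifts and turns the pose as measured when the row begins, along the tool's axes as they then stand; what a row does not reach is not made up. A row lasts 1/12 s, in which the tool goes at most 41.7 mm and 7.16 degrees, less where a joint would pass 70% of its speed; a pose out of reach is approached as far as the arm can. A call is refused whole if a number of a shift passes 4.17 or a number of a turn 0.125, either way. A call with a gripper value outside its range is refused whole. The fingers move at their own pace and stop on an object; "force" is the grip in N (left out, the last holds). Time passes only in rows, so rows that do not move let the fingers close. It gives the time, the measured TCP pose, the force and the opening at its end, in the units of the state.
- telemetry.get_obs(): the state, without advancing time (a new reading comes with each control period).
- eyes.camera(name): name is "side" or "top" or "wrist"; returns (picture, depth): 480x640x3 uint8, blue, green, red; 480x640 float32, m along the optical axis (not along the pixel's ray), 0 where there is no reading.
- eyes.calibration(name): a dict with "fx", "fy", "cx", "cy" (pixels), "rvec" (rotation vector, rad) and "tvec" (3), from world to camera coordinates, as OpenCV has them. Camera axes: x right, y down, z forward; pixel columns grow to the right and rows downward; lengths in m; the calibration is good to about 2 mm. A picture is of the moment at which its call begins: read the wrist's pose just before it. calibration takes no time and is no camera call; for the wrist camera it gives the pose at the moment of the call.
- order.hand_in(): hands the job in, once; it reports no verdict.
The state is a dict: "clock": time; "joint_pos": joint angles; "joint_velocities": joint speeds; "tau": joint torques, N m; "position": TCP position; "ee_rot": TCP orientation; "ft_force": force on the tool from outside, world axes, zero at the start; "torque": the same for the moment, N m; "grip_width": opening from 0.0 (shut) to 1.0 (fully open).
Only numpy, scipy, OpenCV 4.12 (cv2) and the standard library are available. Lean on these libraries where they do the work, as an engineer would, in place of code of your own. Each camera call takes 0.05 s, during which the arm holds its last target. There are 200 camera calls.

## Working session

There is one attempt and no reset: what is moved stays moved. The work goes in short steps, Python scripts to look and compute and a tool call to move; the robot and the scene stay as the last step left them, time stands still between calls to the robot, and variables do not carry over. Pictures are saved under pics/ and viewed, about 12 in all and at most 16, crops included, and the job is handed in when it is done.

Besides the shell and the picture viewer there is one more tool, called after "Request:" in YAML: its name, and indented under it one key for each argument. servo_tool: Moves the arm, as the interface text tells. Its arguments: {"type":"object","properties":{"deltas":{"type":"array"},"force":{"type":"number"}},"required":["deltas"]}

```bash
ls; mkdir -p pics; cat > h.py <<'E'
import numpy as np, cv2
from scipy.spatial.transform import Rotation as R
from workcell import telemetry, eyes, order
def cam(name):
    c=eyes.calibration(name); im,d=eyes.camera(name); return im,d,c
def cloud(d,c):
    v,u=np.mgrid[0:480,0:640]
    P=np.stack([(u-c['cx'])/c['fx']*d,(v-c['cy'])/c['fy']*d,d],-1)
    Rm=cv2.Rodrigues(np.array(c['rvec'],float))[0]
    return (P-np.array(c['tvec']).ravel())@Rm
def st():
    o=telemetry.get_obs(); r=R.from_quat(o['ee_rot'])
    print('t',round(o['clock'],2),'p',np.round(o['position'],4),'axes x',np.round(r.as_matrix()[:,0],3),'z',np.round(r.as_matrix()[:,2],3),'F',np.round(o['ft_force'],1),'g',round(o['grip_width'],3)); return o
E
python3 - <<'E'
from h import *
st()
for n in ['top','side']:
    im,d,c=cam(n); cv2.imwrite(f'pics/{n}0.png',im); np.savez(f'{n}0.npz',im=im,d=d,P=cloud(d,c))
    Rm=cv2.Rodrigues(np.array(c['rvec'],float))[0]; print(n,c['fx'],-Rm.T@np.array(c['tvec']).ravel(), Rm[2],(d>0).mean())
E
```

```text
pics
t 0.0 p [ 0.1964 -0.593   0.2305] axes x [ 0.314 -0.949 -0.001] z [-0.001  0.001 -1.   ] F [ 0.3 -0.3  0.1] g 1.005
top 523.8324190006796 [ 0.30554079 -0.00311647  1.23740518] [ 0.16151409  0.00692931 -0.98684608] 0.9960481770833334
side 577.992018241088 [-0.22687488  0.74263927  0.96291061] [ 0.54186069 -0.52667682 -0.65497978] 0.995986328125
```

View pics/top0.png

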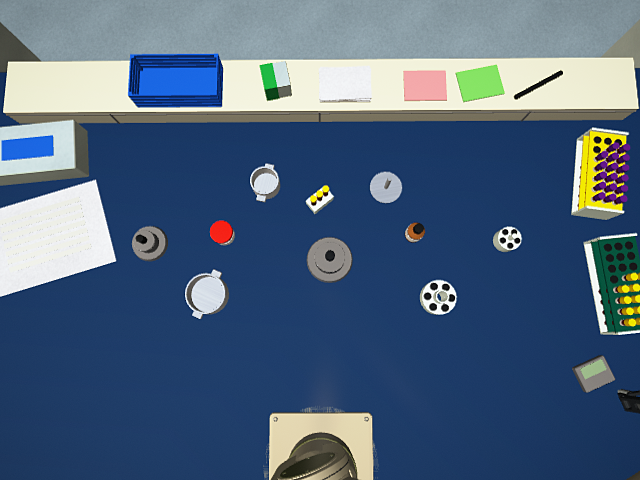

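View pics/side0.png

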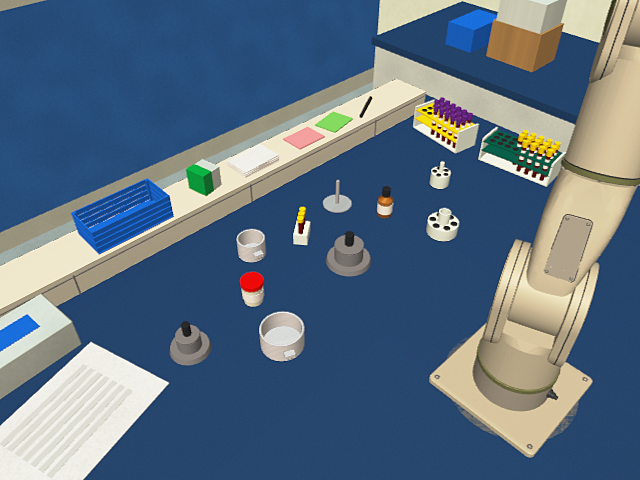

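The top view shows, left is +y and up is +x: narrow cap (149,243), wide bucket (206,294), narrow bucket (265,182), wide cap (329,260), support (386,187), wide insert (438,297) and narrow insert (508,239). The pot is at (222,233), the tubes at (319,198) and the bottle at (415,232). The side view shows everything upright.

```bash
cat > m.py <<'E'
from h import *
T=np.load('top0.npz');S=np.load('side0.npz')
px=dict(bw=(206,294),bn=(265,182),sup=(386,187),iw=(438,297),cw=(329,260),inn=(508,239),cn=(149,243),pot=(222,233),drop=(415,232),tub=(319,198))
bands=dict(bw=[(.044,.053)],bn=[(.044,.053)],sup=[(.003,.009),(.05,.079),(.07,.083)],iw=[(.033,.039),(.06,.071)],cw=[(.004,.012),(.05,.058),(.08,.09)],inn=[(.038,.046),(.066,.078)],cn=[(.004,.012),(.043,.051),(.07,.08)],pot=[(.055,.07)],drop=[(.07,.09)],tub=[(.025,.033)])
for k,(u,v) in px.items():
    p0=T['P'][v-15:v+16,u-15:u+16].reshape(-1,3); p0=np.median(p0,0)
    for n,D in(('top',T),('side',S)):
        P=D['P'].reshape(-1,3); near=np.hypot(*(P[:,:2]-p0[:2]).T)<.08
        for lo,hi in bands[k]:
            q=P[near&(P[:,2]>lo)&(P[:,2]<hi)]
            if len(q)<5: print(k,n,lo,len(q));continue
            (x,y),r=cv2.minEnclosingCircle(q[:,:2].astype(np.float32)); m=q.mean(0)
            print(k,n,lo,hi,len(q),'circ %.4f %.4f d %.4f'%(x,y,2*r),'mean',np.round(m,4))
E
python3 m.py
```

```text
bw top 0.044 0.053 232 circ 0.3817 0.2618 d 0.0928 mean [0.3813 0.262  0.0486]
bw side 0.044 0.053 323 circ 0.3824 0.2649 d 0.0953 mean [0.381  0.2667 0.0485]
bn top 0.044 0.053 165 circ 0.6460 0.1312 d 0.0689 mean [0.6449 0.1314 0.0484]
bn side 0.044 0.053 180 circ 0.6464 0.1320 d 0.0746 mean [0.6465 0.1356 0.048 ]
sup top 0.003 0.009 741 circ 0.6368 -0.1586 d 0.1588 mean [ 0.6382 -0.1583  0.0054]
sup top 0.05 0.079 24 circ 0.6390 -0.1584 d 0.0112 mean [ 0.6376 -0.1578  0.0677]
sup top 0.07 0.083 18 circ 0.6390 -0.1590 d 0.0102 mean [ 0.6386 -0.1584  0.077 ]
sup side 0.003 0.009 383 circ 0.6367 -0.1581 d 0.1588 mean [ 0.6366 -0.1521  0.0053]
sup side 0.05 0.079 33 circ 0.6388 -0.1518 d 0.0162 mean [ 0.6385 -0.1529  0.0649]
sup side 0.07 0.083 14 circ 0.6390 -0.1516 d 0.0161 mean [ 0.6394 -0.154   0.0766]
iw top 0.033 0.039 568 circ 0.3723 -0.2711 d 0.0788 mean [ 0.3723 -0.2684  0.0358]
iw top 0.06 0.071 66 circ 0.3725 -0.2705 d 0.0296 mean [ 0.372  -0.2701  0.0654]
iw side 0.033 0.039 292 circ 0.3737 -0.2670 d 0.0821 mean [ 0.37   -0.2604  0.0358]
iw side 0.06 0.071 69 circ 0.3732 -
[... 1131 characters left out ...]
88 circ 0.4948 0.3978 d 0.1588 mean [0.4897 0.4166 0.0089]
cn side 0.043 0.051 294 circ 0.5043 0.4113 d 0.0514 mean [0.5007 0.4137 0.0467]
cn side 0.07 0.08 63 circ 0.5060 0.4116 d 0.0211 mean [0.5043 0.4117 0.0754]
pot top 0.055 0.07 403 circ 0.5211 0.2266 d 0.0526 mean [0.5206 0.2262 0.063 ]
pot side 0.055 0.07 365 circ 0.5206 0.2298 d 0.0567 mean [0.5192 0.2323 0.0628]
drop top 0.07 0.09 86 circ 0.5236 -0.2207 d 0.0220 mean [ 0.5231 -0.2201  0.0826]
drop side 0.07 0.09 65 circ 0.5247 -0.2178 d 0.0273 mean [ 0.5234 -0.2148  0.0801]
tub top 0.025 0.033 176 circ 0.6051 0.0004 d 0.0648 mean [0.5998 0.     0.0292]
tub side 0.025 0.033 148 circ 0.6041 0.0051 d 0.0679 mean [0.6013 0.0092 0.0292]
```

```bash
cat > plan.py <<'E'
import sys; from h import *
# plan.py X Y Z [yaw_deg of tool x in world] [step cm]
def plan(X,Y,Z,yaw=0.,step=3.9,n=12):
    o=st(); p=np.array(o['position']); M=R.from_quat(o['ee_rot']).as_matrix()
    a=np.arctan2(M[1,0],M[0,0]); tgt=np.array([X,Y,Z]); out=[]
    for i in range(n):
        d=tgt-p; L=np.linalg.norm(d)*100; t=np.clip(-((np.radians(yaw)-a+np.pi/2)%np.pi-np.pi/2) ,-.12,.12)
        if L<.03 and abs(t)<.004: break
        d=d*min(1,step/max(L,1e-9))*100
        x=[np.cos(a),np.sin(a),0]; y=[np.sin(a),-np.cos(a),0]
        s=[round(float(v),2) for v in (d@x,d@y,-d[2])]
        out.append([s,round(float(t),3)]); p=p+d/100; a-=t
    print(len(out),out,'left cm',np.round((tgt-p)*100,2),'yaw',np.degrees(a).round(2))
if __name__=='__main__': plan(*map(float,sys.argv[1:]))
E
python3 plan.py 0.638 -0.157 0.17
```

```text
t 0.1 p [ 0.1964 -0.593   0.2306] axes x [ 0.314 -0.949 -0.001] z [-0.     0.001 -1.   ] F [-0.2 -0.5 -0.4] g 0.999
12 [[[-1.72, -3.48, 0.38], -0.12], [[-1.29, -3.66, 0.38], -0.12], [[-0.84, -3.79, 0.38], -0.12], [[-0.38, -3.86, 0.38], -0.12], [[0.08, -3.88, 0.38], -0.12], [[0.54, -3.84, 0.38], -0.12], [[1.0, -3.75, 0.38], -0.12], [[1.44, -3.6, 0.38], -0.12], [[1.86, -3.4, 0.38], -0.12], [[2.26, -3.16, 0.38], -0.12], [[2.62, -2.86, 0.38], -0.051], [[2.76, -2.73, 0.38], -0.0]] left cm [11.02 10.88 -1.51] yaw 0.0
```

Request:
servo_tool:
  deltas:
    - [[-1.7,-3.5,0.4],-0.12,8.5]
    - [[-1.3,-3.7,0.4],-0.12,8.5]
    - [[-0.8,-3.8,0.4],-0.12,8.5]
    - [[-0.4,-3.9,0.4],-0.12,8.5]
    - [[0.1,-3.9,0.4],-0.12,8.5]
    - [[0.5,-3.8,0.4],-0.12,8.5]
    - [[1.0,-3.8,0.4],-0.12,8.5]
    - [[1.4,-3.6,0.4],-0.12,8.5]
    - [[1.9,-3.4,0.4],-0.12,8.5]
    - [[2.3,-3.2,0.4],-0.12,8.5]
    - [[2.6,-2.9,0.4],-0.05,8.5]
    - [[2.8,-2.7,0.4],0,8.5]
  force: 40

```text
clock: 1.1
position: [0.5257, -0.2513, 0.1753]
ee_rot: [1.0, 0.019, -0.004, -0.0]
ft_force: [0.4, -1.0, 0.9]
grip_width: 0.995
```

```bash
python3 plan.py 0.638 -0.157 0.16
```

```text
t 1.1 p [ 0.5257 -0.2513  0.1753] axes x [ 0.999  0.038 -0.008] z [-0.008  0.001 -1.   ] F [ 0.4 -1.   0.9] g 0.995
4 [[[3.06, -2.38, 0.41], 0.038], [[2.97, -2.49, 0.41], -0.0], [[2.97, -2.49, 0.41], -0.0], [[2.32, -1.95, 0.32], -0.0]] left cm [0. 0. 0.] yaw 0.0
```

Request:
servo_tool:
  deltas:
    - [[3.1,-2.4,0.4],0.038,8.5]
    - [[3.0,-2.5,0.4],0,8.5]
    - [[3.0,-2.5,0.4],0,8.5]
    - [[2.3,-2.0,0.3],0,8.5]
    - [[0,0,0],0,8.5]
    - [[0,0,0],0,8.5]

```text
clock: 1.6
position: [0.646, -0.1393, 0.1544]
ee_rot: [1.0, 0.005, -0.006, -0.003]
ft_force: [-0.7, -1.3, -0.8]
grip_width: 0.994
```

```bash
python3 - <<'E'
from h import *
st(); im,d,c=cam('wrist'); cv2.imwrite('pics/w1.png',im); P=cloud(d,c); np.savez('w1.npz',P=P,im=im)
Rm=cv2.Rodrigues(np.array(c['rvec'],float))[0]; print('cam',-Rm.T@np.array(c['tvec']).ravel(), Rm[2],c['fx'])
q=P.reshape(-1,3)
for lo,hi in((.003,.009),(.04,.085),(.07,.084)):
    m=(q[:,2]>lo)&(q[:,2]<hi)&(np.hypot(q[:,0]-.638,q[:,1]+.157)<.05); s=q[m]
    if len(s)>4: print(lo,len(s),cv2.minEnclosingCircle(s[:,:2].astype(np.float32)),s.mean(0))
E
python3 plan.py 0.638 -0.157 0.12
```

```text
t 1.6 p [ 0.646  -0.1393  0.1544] axes x [ 1.     0.01  -0.012] z [-0.012  0.007 -1.   ] F [-0.7 -1.3 -0.8] g 0.994
cam [ 0.64689637 -0.06834183  0.29706565] [-0.00795155 -0.27785692 -0.96058956] 332.6328698832934
0.003 4888 ((0.639913022518158, -0.16053025424480438), 0.039276231080293655) [ 0.64012423 -0.1575805   0.00578135]
0.04 354 ((0.6401933431625366, -0.16253384947776794), 0.004004679154604673) [ 0.64021273 -0.15781973  0.06792505]
0.07 195 ((0.6401933431625366, -0.16253384947776794), 0.004004679154604673) [ 0.64021474 -0.15887489  0.07788358]
t 1.65 p [ 0.6457 -0.1387  0.1543] axes x [ 1.     0.011 -0.012] z [-0.012  0.008 -1.   ] F [-0.5  1.3  0.6] g 0.994
2 [[[-0.78, 1.79, 3.38], 0.011], [[-0.01, 0.03, 0.05], -0.0]] left cm [0. 0. 0.] yaw 0.0
```

View pics/w1.png

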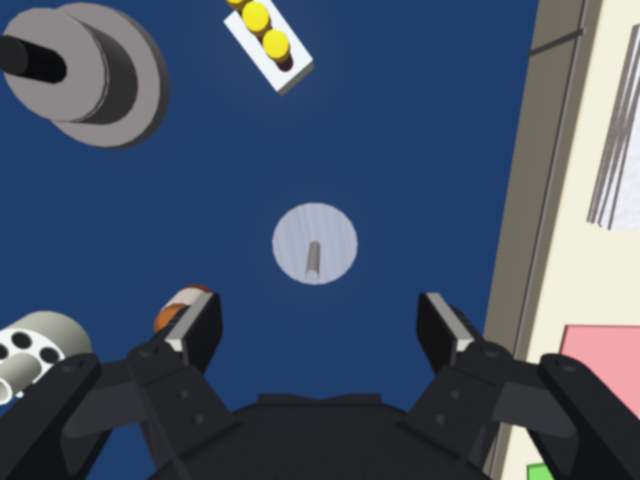

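The wrist view shows the plate at (315,243) and the rod tip at (313,275), with the fingers clear on both sides. The arm overshot at speed, so I'll taper the moves.

Request:
servo_tool:
  deltas:
    - [[-0.6,1.8,1.5],0.011,8.5]
    - [[0,0,2.0],0,8.5]
    - [[0,0,2.0],0,8.5]
    - [[0,0,1.5],0,8.5]
    - [[0,0,0.8],0,8.5]
    - [[0,0,0],0,8.5]
    - [[0,0,0],0,8.5]

```text
clock: 2.23
position: [0.635, -0.1651, 0.0749]
ee_rot: [1.0, -0.005, -0.006, -0.002]
ft_force: [-0.0, 0.2, 0.0]
grip_width: 0.997
```

```bash
python3 plan.py 0.639 -0.159 0.053
```

```text
t 2.23 p [ 0.635  -0.1651  0.0749] axes x [ 1.    -0.009 -0.012] z [-0.012  0.003 -1.   ] F [-0.   0.2  0. ] g 0.997
1 [[[0.39, -0.61, 2.19], -0.009]] left cm [0. 0. 0.] yaw 0.0
```

Request:
servo_tool:
  deltas:
    - [[0.2,-0.3,0.8],-0.005,8.5]
    - [[0.15,-0.2,0.8],0,8.5]
    - [[0,0,0.5],0,8.5]
    - [[0,0,0],0,8.5]
    - [[0,0,0],0,8.5]

```text
clock: 2.65
position: [0.64, -0.1605, 0.0551]
ee_rot: [1.0, -0.002, -0.004, -0.001]
ft_force: [0.8, 0.7, -0.3]
grip_width: 0.995
```

```bash
python3 plan.py 0.639 -0.159 0.053
```

```text
t 2.65 p [ 0.64   -0.1605  0.0551] axes x [ 1.    -0.005 -0.008] z [-0.008  0.002 -1.   ] F [ 0.8  0.7 -0.3] g 0.995
1 [[[-0.1, -0.15, 0.21], -0.005]] left cm [0. 0. 0.] yaw 0.0
```

Request:
servo_tool:
  deltas:
    - [[0,0,0.1],0,0]
    - [[0,0,0],0,0]
    - [[0,0,0],0,0]
    - [[0,0,0],0,0]
    - [[0,0,0],0,0]
    - [[0,0,0],0,0]
    - [[0,0,0],0,0]
    - [[0,0,0],0,0]
    - [[0,0,0],0,0]
    - [[0,0,0],0,0]

```text
clock: 3.48
position: [0.6406, -0.1603, 0.0552]
ee_rot: [1.0, -0.002, -0.003, -0.001]
ft_force: [-0.2, 0.3, -0.0]
grip_width: 0.1
```

Request:
servo_tool:
  deltas:
    - [[0,0,-0.5],0,0]
    - [[0,0,-1.0],0,0]
    - [[0,0,-2.0],0,0]
    - [[0,0,-2.5],0,0]
    - [[0,0,-2.5],0,0]
    - [[0,0,-2.0],0,0]
    - [[0,0,-1],0,0]
    - [[0,0,0],0,0]
  force: 60

```text
clock: 4.15
position: [0.6395, -0.1601, 0.1766]
ee_rot: [1.0, -0.002, -0.006, -0.002]
ft_force: [0.3, -0.1, -2.8]
grip_width: 0.093
```

```bash
python3 plan.py 0.3833 0.2603 0.17 0 3.2 20
```

```text
t 4.15 p [ 0.6395 -0.1601  0.1766] axes x [ 1.    -0.004 -0.011] z [-0.011  0.003 -1.   ] F [ 0.3 -0.1 -2.8] g 0.093Traceback (most recent call last):
  File "plan.py", line 14, in <module>
    if __name__=='__main__': plan(*map(float,sys.argv[1:]))
                             ~~~~^^^^^^^^^^^^^^^^^^^^^^^^^^
  File "plan.py", line 6, in plan
    for i in range(n):
             ~~~~~^^^
TypeError: 'float' object cannot be interpreted as an integer
```

Request:
servo_tool:
  deltas:
    - [[-0.5,-0.9,0],0,0]
    - [[-1.0,-1.7,0],0,0]
    - [[-1.6,-2.6,0],0,0]
    - [[-1.7,-2.8,0],0,0]
    - [[-1.7,-2.8,0],0,0]
    - [[-1.7,-2.8,0],0,0]
    - [[-1.7,-2.8,0],0,0]
    - [[-1.7,-2.8,0],0,0]
    - [[-1.7,-2.8,0],0,0]
    - [[-1.7,-2.8,0],0,0]
    - [[-1.7,-2.8,0],0,0]
    - [[-1.7,-2.8,0],0,0]

```text
clock: 5.15
position: [0.4378, 0.1539, 0.1635]
ee_rot: [1.0, -0.007, -0.016, 0.001]
ft_force: [0.5, -0.2, -0.9]
grip_width: 0.093
```

```bash
python3 plan.py 0.3833 0.2603 0.17 0 3.2
```

```text
t 5.15 p [0.4378 0.1539 0.1635] axes x [ 0.999 -0.014 -0.032] z [-0.032 -0.001 -1.   ] F [ 0.5 -0.2 -0.9] g 0.093
4 [[[-1.5, -2.82, -0.17], -0.014], [[-1.46, -2.84, -0.17], -0.0], [[-1.46, -2.84, -0.17], -0.0], [[-1.08, -2.11, -0.13], -0.0]] left cm [0. 0. 0.] yaw -0.0
```

Request:
servo_tool:
  deltas:
    - [[-1.2,-2.2,-0.2],-0.014,0]
    - [[-1.0,-2.0,-0.2],0,0]
    - [[-0.9,-1.7,-0.1],0,0]
    - [[-0.7,-1.2,0],0,0]
    - [[-0.3,-0.5,0],0,0]
    - [[0,0,0],0,0]
    - [[0,0,0],0,0]
    - [[0,0,0],0,0]

```text
clock: 5.82
position: [0.381, 0.2377, 0.1614]
ee_rot: [1.0, 0.007, -0.021, 0.004]
ft_force: [-0.7, -0.1, -1.6]
grip_width: 0.092
```

```bash
python3 plan.py 0.3833 0.2603 0.17 0 3.2;python3 - <<'E'
from h import *
im,d,c=cam('wrist'); P=cloud(d,c);im2,d2,c2=cam('top'); P2=cloud(d2,c2)
cv2.imwrite('pics/w2.png',np.hstack([im,im2[200:440,100:420]if 0 else cv2.resize(im2[180:420,100:420],(640,480))])[:, :, :][::1, ::1][:,:,:].copy() if 0 else cv2.resize(np.hstack([im,cv2.resize(im2[180:420,100:420],(640,480))]),(800,300)))
q=P.reshape(-1,3); m=(abs(q[:,2]-.0485)<.004)&(np.hypot(q[:,0]-.383,q[:,1]-.262)<.06); s=q[m]
print('bucket wrist',len(s),cv2.minEnclosingCircle(s[:,:2].astype(np.float32)))
for nm,q in(('w',P.reshape(-1,3)),('t',P2.reshape(-1,3))):
  m=(q[:,2]>.1)&(q[:,2]<.135)&(np.hypot(q[:,0]-.383,q[:,1]-.262)<.06); s=q[m]
  if len(s)>4:
    A=np.c_[s[:,:2],np.ones(len(s))]; print(nm,len(s),cv2.minEnclosingCircle(s[:,:2].astype(np.float32)),s.mean(0),np.linalg.lstsq(A,s[:,2],rcond=None)[0])
E
```

```text
t 5.82 p [0.381  0.2377 0.1614] axes x [ 0.999  0.013 -0.043] z [-0.042 -0.008 -0.999] F [-0.7 -0.1 -1.6] g 0.092
1 [[[0.26, -2.26, -0.86], 0.013]] left cm [0. 0. 0.] yaw -0.0
bucket wrist 1282 ((0.38248884677886963, 0.2609497308731079), 0.045862652361392975)
w 9331 ((0.3786673843860626, 0.23707729578018188), 0.03919354826211929) [0.3786276  0.24593161 0.11240035] [-0.04182103 -0.01771995  0.13259284]
t 346 ((0.3839293122291565, 0.2262936532497406), 0.03647393360733986) [0.38805932 0.22015944 0.11118806] [-0.03264111 -0.04058212  0.13278928]
```

View pics/w2.png

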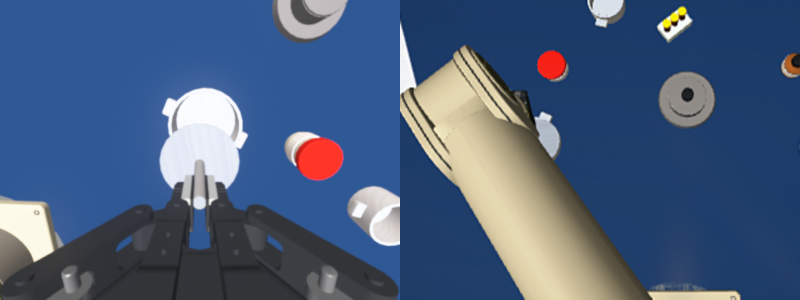

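Plate at (200,150) is held ahead of the bucket (205,120), slightly tilted with the tool (0.04 rad). I'll plan with the full tool rotation from here.

```bash
cat > plan.py <<'E'
import sys; from h import *
# plan.py X Y Z [yaw_deg of tool x in world]: remaining shift in tool axes (cm), turn
def plan(X,Y,Z,yaw=0.):
    o=st(); p=np.array(o['position']); M=R.from_quat(o['ee_rot']).as_matrix()
    a=np.arctan2(M[1,0],M[0,0]); s=M.T@(np.array([X,Y,Z])-p)*100
    print('shift cm',np.round(s,2),'len',np.linalg.norm(s).round(2),'turn',-((np.radians(yaw)-a+np.pi/2)%np.pi-np.pi/2).round(3),'per cm up:',np.round(M.T@[0,0,1],3))
if __name__=='__main__': plan(*map(float,sys.argv[1:]))
E
python3 plan.py 0.385 0.2612 0.115
```

```text
t 5.92 p [0.3814 0.2374 0.1616] axes x [ 0.999  0.012 -0.042] z [-0.042 -0.008 -0.999] F [ 0.1 -0.2 -2.8] g 0.093
shift cm [ 0.58 -2.41  4.62] len 5.24 turn 0.012 per cm up: [-0.042  0.007 -0.999]
```

Request:
servo_tool:
  deltas:
    - [[0.1,-0.4,0.3],0.012,0]
    - [[0.1,-0.6,0.6],0,0]
    - [[0.1,-0.6,0.8],0,0]
    - [[0.1,-0.5,0.9],0,0]
    - [[0.1,-0.2,0.9],0,0]
    - [[0,0,0.7],0,0]
    - [[0,0,0.3],0,0]
    - [[0,0,0],0,0]
    - [[0,0,0],0,0]

```text
clock: 6.67
position: [0.3871, 0.2576, 0.111]
ee_rot: [1.0, -0.003, -0.022, 0.004]
ft_force: [0.1, -0.1, -2.6]
grip_width: 0.094
```

```bash
cat > chk.py <<'E'
import sys; from h import *
# chk.py bx by zlo zhi : circle of the held piece's band and of the bucket rim, wrist view
bx,by,lo,hi=map(float,sys.argv[1:5]); im,d,c=cam('wrist'); q=cloud(d,c).reshape(-1,3)
for nm,a,b in(('rim',.046,.0535),('piece',lo,hi)):
    s=q[(q[:,2]>a)&(q[:,2]<b)&(np.hypot(q[:,0]-bx,q[:,1]-by)<.062)]
    if len(s)>9:
        h=cv2.convexHull(s[:,:2].astype(np.float32))[:,0]; (x,y),r=cv2.minEnclosingCircle(h); print(nm,len(s),'%.4f %.4f d %.4f'%(x,y,2*r),'z %.4f'%s[:,2].mean())
if len(sys.argv)>5: cv2.imwrite(sys.argv[5],im)
E
python3 plan.py 0.385 0.2612 0.115; python3 chk.py .383 .261 .06 .075 pics/w3.png
```

```text
t 6.67 p [0.3871 0.2576 0.111 ] axes x [ 0.999 -0.007 -0.044] z [-0.044 -0.008 -0.999] F [ 0.1 -0.1 -2.6] g 0.094
shift cm [-0.23 -0.35 -0.39] len 0.57 turn -0.007 per cm up: [-0.044  0.009 -0.999]
rim 1728 0.3825 0.2610 d 0.0920 z 0.0494
piece 8684 0.3846 0.2571 d 0.0783 z 0.0619
```

View pics/w3.png

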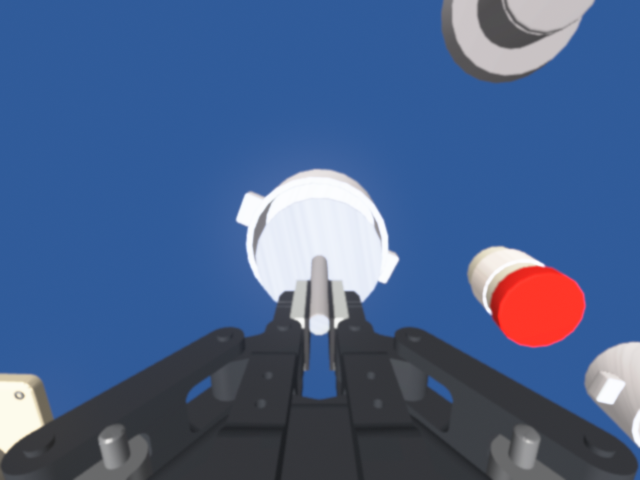

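The plate circle (320,250) sits inside the rim view at (318,243). Wrist measurement and plan agree: shift it by (-2, +4) mm.

Request:
servo_tool:
  deltas:
    - [[-0.1,-0.2,0],-0.004,0]
    - [[-0.1,-0.15,0],0,0]
    - [[0,0,0],0,0]
    - [[0,0,0],0,0]

```text
clock: 7.05
position: [0.3857, 0.2615, 0.1125]
ee_rot: [1.0, -0.001, -0.021, 0.004]
ft_force: [0.3, -0.8, -2.4]
grip_width: 0.09
```

```bash
python3 plan.py 0.385 0.2612 0.064; python3 chk.py .383 .261 .055 .075
```

```text
t 7.05 p [0.3857 0.2615 0.1125] axes x [ 0.999 -0.003 -0.041] z [-0.041 -0.008 -0.999] F [ 0.3 -0.8 -2.4] g 0.09
shift cm [ 0.13 -0.01  4.85] len 4.85 turn -0.003 per cm up: [-0.041  0.008 -0.999]
rim 1742 0.3825 0.2609 d 0.0921 z 0.0494
piece 9227 0.3834 0.2610 d 0.0784 z 0.0632
```

Request:
servo_tool:
  deltas:
    - [[0,0,0.4],0,0]
    - [[0.02,0,0.7],0,0]
    - [[0.03,0,0.8],0,0]
    - [[0.03,0,0.8],0,0]
    - [[0.03,0,0.8],0,0]
    - [[0.02,0,0.6],0,0]
    - [[0,0,0.4],0,0]
    - [[0,0,0.1],0,0]
    - [[0,0,0],0,0]

```text
clock: 7.85
position: [0.3847, 0.2613, 0.0621]
ee_rot: [1.0, -0.001, -0.021, 0.005]
ft_force: [-2.2, -2.6, 6.3]
grip_width: 0.09
```

```bash
python3 plan.py 0.385 0.2612 0.0612
```

```text
t 7.85 p [0.3847 0.2613 0.0621] axes x [ 0.999 -0.003 -0.042] z [-0.042 -0.009 -0.999] F [-2.2 -2.6  6.3] g 0.09
shift cm [0.04 0.01 0.09] len 0.1 turn -0.003 per cm up: [-0.042  0.009 -0.999]
```

The plate has touched the floor (6 N), so I release it.

Request:
servo_tool:
  deltas:
    - [[0,0,0],0,1.5]
    - [[0,0,0],0,2.5]
    - [[0,0,0],0,4.0]
    - [[0,0,0],0,4.0]
    - [[0,0,0],0,4.0]
    - [[0,0,-0.3],0,4.0]
    - [[0,0,-1.0],0,4.0]
    - [[0,0,-2.0],0,5.0]
    - [[0,0,-2.5],0,5.0]
    - [[0,0,-2.5],0,5.0]
    - [[0,0,-1.5],0,5.0]
    - [[0,0,-0.3],0,5.0]

```text
clock: 8.85
position: [0.3882, 0.2632, 0.1701]
ee_rot: [1.0, -0.0, -0.022, 0.004]
ft_force: [0.7, 0.1, 0.4]
grip_width: 0.589
```

```bash
cat > seat.py <<'E'
import sys; from h import *
bx,by=map(float,sys.argv[1:3]); st(); im,d,c=cam('wrist'); q=cloud(d,c).reshape(-1,3)
if len(sys.argv)>3: cv2.imwrite(sys.argv[3],im)
q=q[np.hypot(q[:,0]-bx,q[:,1]-by)<.06]; h,e=np.histogram(q[:,2],np.arange(0,.15,.003))
print([(round(float(a),3),int(n)) for a,n in zip(e,h) if n>20])
E
python3 seat.py .383 .261 pics/w4.png
python3 - <<'E'
from h import *
im,d,c=cam('wrist');q=cloud(d,c).reshape(-1,3)
s=q[(np.hypot(q[:,0]-.3825,q[:,1]-.261)<.036)&(q[:,2]<.02)&(q[:,2]>.003)]
print('floor/plate z',len(s),s.mean(0),np.linalg.lstsq(np.c_[s[:,:2],np.ones(len(s))],s[:,2],rcond=None)[0][:2])
r=q[(np.hypot(q[:,0]-.3825,q[:,1]-.261)<.02)&(q[:,2]>.075)&(q[:,2]<.09)]; print('rod',len(r),r.mean(0) if len(r) else '')
E
python3 plan.py .3725 -.2705 .16
```

```text
t 8.85 p [0.3882 0.2632 0.1701] axes x [ 0.999 -0.    -0.044] z [-0.044 -0.008 -0.999] F [0.7 0.1 0.4] g 0.589
[(0.0, 995), (0.003, 208), (0.006, 295), (0.009, 3177), (0.012, 1979), (0.015, 176), (0.018, 179), (0.021, 188), (0.024, 179), (0.027, 234), (0.03, 697), (0.033, 215), (0.036, 207), (0.039, 223), (0.042, 216), (0.045, 254), (0.048, 1537), (0.051, 53), (0.084, 131)]
floor/plate z 4201 [0.38281519 0.26334647 0.01180998] [-0.00026917 -0.00142624]
rod 179 [0.3828156  0.26193052 0.08386236]
t 8.95 p [0.3878 0.2627 0.1681] axes x [ 0.999 -0.001 -0.045] z [-0.045 -0.009 -0.999] F [-0.   0.3 -0.2] g 0.584
shift cm [-1.45 53.31  1.34] len 53.35 turn -0.001 per cm up: [-0.045  0.009 -0.999]
```

Plate is flat at 12 mm with the rod upright. Next is the wide insert, going by x≈0.5 to stay in reach.

Request:
servo_tool:
  deltas:
    - [[0.6,1.0,0],0,8.5]
    - [[1.2,2.5,0],0,8.5]
    - [[1.5,3.4,0],0,8.5]
    - [[1.5,3.5,0],0,8.5]
    - [[1.5,3.5,0],0,8.5]
    - [[1.5,3.5,0],0,8.5]
    - [[1.3,3.5,0],0,8.5]
    - [[0.5,3.6,0],0,8.5]
    - [[-0.5,3.6,0],0,8.5]
    - [[-1.3,3.5,0],0,8.5]
    - [[-1.5,3.5,0],0,8.5]
    - [[-1.5,3.4,0],0,8.5]

```text
clock: 9.95
position: [0.4336, -0.1318, 0.1555]
ee_rot: [0.999, 0.009, -0.031, 0.001]
ft_force: [0.4, -0.1, -0.7]
grip_width: 0.993
```

```bash
python3 plan.py .374 -.271 .14
```

```text
t 9.95 p [ 0.4336 -0.1318  0.1555] axes x [ 0.998  0.018 -0.062] z [-0.061 -0.004 -0.998] F [ 0.4 -0.1 -0.7] g 0.993
shift cm [-6.1  13.8   1.96] len 15.22 turn 0.018 per cm up: [-0.062  0.002 -0.998]
```

Request:
servo_tool:
  deltas:
    - [[-0.9,2.0,0.2],0.018,8.5]
    - [[-0.9,2.0,0.2],0,8.5]
    - [[-0.9,2.0,0.2],0,8.5]
    - [[-0.9,2.0,0.3],0,8.5]
    - [[-0.9,1.8,0.3],0,8.5]
    - [[-0.6,1.2,0.3],0,8.5]
    - [[-0.4,0.7,0.2],0,8.5]
    - [[0,0,0],0,8.5]
    - [[0,0,0],0,8.5]

```text
clock: 10.7
position: [0.3629, -0.2599, 0.1312]
ee_rot: [0.999, -0.007, -0.039, -0.002]
ft_force: [0.1, 0.6, -0.3]
grip_width: 0.994
```

```bash
python3 plan.py .374 -.271 .14; python3 - <<'E'
from h import *
im,d,c=cam('wrist'); q=cloud(d,c).reshape(-1,3); cv2.imwrite('pics/w5.png',im); print(np.round(telemetry.get_obs()['joint_pos'],3))
for lo,hi in((.033,.039),(.06,.071)):
    s=q[(np.hypot(q[:,0]-.374,q[:,1]+.271)<.055)&(q[:,2]>lo)&(q[:,2]<hi)]
    if len(s)>9: print(lo,len(s),cv2.minEnclosingCircle(s[:,:2].astype(np.float32)))
E
```

```text
t 10.7 p [ 0.3629 -0.2599  0.1312] axes x [ 0.997 -0.014 -0.078] z [-0.078  0.004 -0.997] F [ 0.1  0.6 -0.3] g 0.994
shift cm [ 1.06  1.09 -0.97] len 1.8 turn -0.014 per cm up: [-0.078 -0.003 -0.997]
[ 0.854  0.1   -0.376  1.967  0.076  1.153  0.43 ]
0.033 6085 ((0.37264156341552734, -0.27204328775405884), 0.039196062833070755)
0.06 811 ((0.3727501332759857, -0.27182772755622864), 0.015172486193478107)
```

View pics/w5.png

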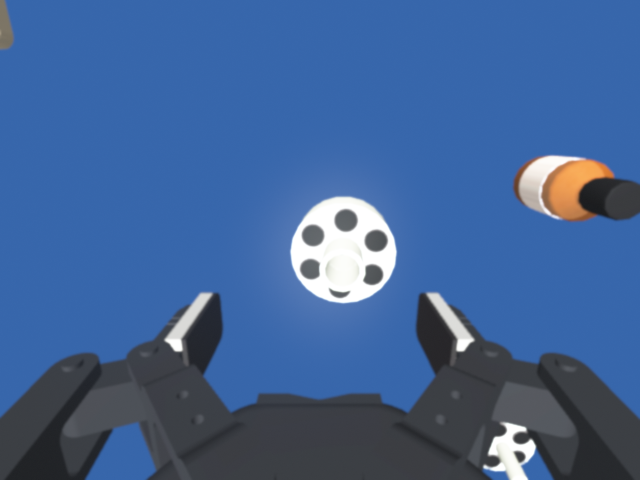

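Insert collar at (342,268), fingers clear, but the tool has drifted to 0.078 rad of tilt. I'll test whether an outward move undoes it before grasping.

Request:
servo_tool:
  deltas:
    - [[2,0,0],0,8.5]
    - [[3,0,0],0,8.5]
    - [[3,0,0],0,8.5]
    - [[3,0,0],0,8.5]
    - [[0,0,0],0,8.5]
    - [[0,0,0],0,8.5]

```text
clock: 11.25
position: [0.4799, -0.2544, 0.1216]
ee_rot: [0.999, -0.004, -0.039, -0.002]
ft_force: [-0.0, 0.4, -0.2]
grip_width: 1.001
```

```bash
python3 plan.py .374 -.271 .14
```

```text
t 11.25 p [ 0.4799 -0.2544  0.1216] axes x [ 0.997 -0.008 -0.078] z [-0.078  0.005 -0.997] F [-0.   0.4 -0.2] g 1.001
shift cm [-10.69   1.73  -1.03] len 10.88 turn -0.008 per cm up: [-0.078 -0.004 -0.997]
```

Request:
servo_tool:
  deltas:
    - [[-0.6,0,0],0,8.5]
    - [[-0.8,0,0],0,8.5]
    - [[-0.8,0,0],0,8.5]
    - [[-0.8,0,0],0,8.5]
    - [[-0.8,0,0],0,8.5]
    - [[-0.8,0,0],0,8.5]
    - [[-0.8,0,0],0,8.5]
    - [[-0.8,0,0],0,8.5]
    - [[-0.8,0,0],0,8.5]
    - [[-0.8,0,0],0,8.5]
    - [[-0.8,0,0],0,8.5]
    - [[0,0,0],0,8.5]

```text
clock: 12.25
position: [0.3813, -0.2528, 0.13]
ee_rot: [0.999, -0.005, -0.039, -0.001]
ft_force: [0.5, -0.6, -0.9]
grip_width: 0.991
```

```bash
python3 plan.py .374 -.271 .14
```

```text
t 12.25 p [ 0.3813 -0.2528  0.13  ] axes x [ 0.997 -0.009 -0.078] z [-0.078  0.003 -0.997] F [ 0.5 -0.6 -0.9] g 0.991
shift cm [-0.79  1.83 -0.95] len 2.2 turn -0.009 per cm up: [-0.078 -0.003 -0.997]
```

Request:
servo_tool:
  deltas:
    - [[0,-2,-0.2],0,8.5]
    - [[0,-3,-0.3],0,8.5]
    - [[0,-3,-0.3],0,8.5]
    - [[0,-3,-0.3],0,8.5]
    - [[0,0,0],0,8.5]
    - [[0,0,0],0,8.5]

```text
clock: 12.75
position: [0.3831, -0.1396, 0.1419]
ee_rot: [0.999, -0.006, -0.038, -0.001]
ft_force: [0.8, -0.3, 0.1]
grip_width: 0.995
```

```bash
python3 plan.py .374 -.271 .14; python3 -c "
from h import *; print(np.round(telemetry.get_obs()['joint_pos'],3))"
```

```text
t 12.75 p [ 0.3831 -0.1396  0.1419] axes x [ 0.997 -0.013 -0.076] z [-0.076  0.002 -0.997] F [ 0.8 -0.3  0.1] g 0.995
shift cm [-0.72 13.15  0.23] len 13.17 turn -0.013 per cm up: [-0.076 -0.001 -0.997]
[ 0.73   0.011 -0.502  2.033  0.022  1.174  0.206]
```

Request:
servo_tool:
  deltas:
    - [[0,0.6,0],0,8.5]
    - [[0,0.9,0],0,8.5]
    - [[0,0.9,0],0,8.5]
    - [[0,0.9,0],0,8.5]
    - [[0,0.9,0],0,8.5]
    - [[0,0.9,0],0,8.5]
    - [[0,0.9,0],0,8.5]
    - [[0,0.9,0],0,8.5]
    - [[0,0.9,0],0,8.5]
    - [[0,0.9,0],0,8.5]
    - [[0,0.5,0],0,8.5]
    - [[0,0,0],0,8.5]

```text
clock: 13.75
position: [0.3803, -0.2469, 0.1408]
ee_rot: [0.999, -0.01, -0.039, -0.001]
ft_force: [-0.0, 0.2, -1.1]
grip_width: 0.991
```

```bash
python3 plan.py .374 -.271 .14; python3 -c "
from h import *; print(np.round(telemetry.get_obs()['joint_pos'],3))"
```

```text
t 13.75 p [ 0.3803 -0.2469  0.1408] axes x [ 0.997 -0.02  -0.077] z [-0.077  0.003 -0.997] F [-0.   0.2 -1.1] g 0.991
shift cm [-0.57  2.42  0.12] len 2.49 turn -0.02 per cm up: [-0.077 -0.002 -0.997]
[ 0.83   0.107 -0.397  1.939  0.077  1.177  0.382]
```

Request:
servo_tool:
  deltas:
    - [[0,0,0],0.12,8.5]
    - [[0,0,0],0.12,8.5]
    - [[0,0,0],0.12,8.5]
    - [[0,0,0],0.12,8.5]
    - [[0,0,0],0.12,8.5]
    - [[0,0,0],0.12,8.5]
    - [[0,0,0],0.12,8.5]
    - [[0,0,0],0.12,8.5]
    - [[0,0,0],0.12,8.5]
    - [[0,0,0],0.12,8.5]
    - [[0,0,0],0.12,8.5]
    - [[0,0,0],0.0,8.5]

```text
clock: 14.75
position: [0.3817, -0.243, 0.1409]
ee_rot: [0.766, -0.641, -0.031, 0.023]
ft_force: [-0.2, -0.5, 0.2]
grip_width: 0.996
```

```bash
python3 plan.py .3735 -.271 .12 -90; python3 -c "
from h import *; print(np.round(telemetry.get_obs()['joint_pos'],3))"
```

```text
t 14.75 p [ 0.3817 -0.243   0.1409] axes x [ 0.175 -0.984 -0.018] z [-0.077  0.005 -0.997] F [-0.2 -0.5  0.2] g 0.996
shift cm [2.66 1.14 2.13] len 3.59 turn 0.176 per cm up: [-0.018  0.075 -0.997]
[ 0.758  0.101 -0.329  1.943  0.065  1.176 -0.991]
```

Request:
servo_tool:
  deltas:
    - [[0.5,0.1,0.3],0.09,8.5]
    - [[0.7,0.3,0.5],0.08,8.5]
    - [[0.6,0.3,0.5],0,8.5]
    - [[0.3,0.3,0.8],0,8.5]
    - [[0.1,0.2,0.8],0,8.5]
    - [[0,0,0.8],0,8.5]
    - [[0,0,0.8],0,8.5]
    - [[0,0,0.4],0,8.5]
    - [[0,0,0],0,8.5]
    - [[0,0,0],0,8.5]

```text
clock: 15.58
position: [0.3669, -0.2635, 0.0879]
ee_rot: [0.719, -0.694, -0.03, 0.025]
ft_force: [0.7, -0.4, -0.1]
grip_width: 0.99
```

```bash
python3 plan.py .3728 -.2715 .044 -90
```

```text
t 15.58 p [ 0.3669 -0.2635  0.0879] axes x [ 0.034 -0.999 -0.009] z [-0.078  0.006 -0.997] F [ 0.7 -0.4 -0.1] g 0.99
shift cm [ 0.86 -0.9   4.32] len 4.5 turn 0.034 per cm up: [-0.009  0.078 -0.997]
```

Request:
servo_tool:
  deltas:
    - [[0.3,-0.25,0.2],0.03,8.5]
    - [[0.3,-0.25,0.4],0,8.5]
    - [[0.2,-0.2,0.5],0,8.5]
    - [[0,-0.1,0.6],0,8.5]
    - [[0,-0.05,0.8],0,8.5]
    - [[0,-0.05,0.8],0,8.5]
    - [[0,0,0.6],0,8.5]
    - [[0,0,0.3],0,8.5]
    - [[0,0,0],0,8.5]
    - [[0,0,0],0,8.5]

```text
clock: 16.42
position: [0.3736, -0.2706, 0.041]
ee_rot: [0.71, -0.703, -0.03, 0.025]
ft_force: [-0.5, 0.8, -0.6]
grip_width: 0.994
```

```bash
python3 plan.py .3728 -.2715 .044 -90
```

```text
t 16.42 p [ 0.3736 -0.2706  0.041 ] axes x [ 0.009 -1.    -0.007] z [-0.078  0.007 -0.997] F [-0.5  0.8 -0.6] g 0.994
shift cm [ 0.08  0.1  -0.3 ] len 0.33 turn 0.009 per cm up: [-0.007  0.078 -0.997]
```

Request:
servo_tool:
  deltas:
    - [[0.05,0,-0.3],0,5]
    - [[0,0,0],0,2]
    - [[0,0,0],0,0]
    - [[0,0,0],0,0]
    - [[0,0,0],0,0]
    - [[0,0,0],0,0]
    - [[0,0,0],0,0]
    - [[0,0,0],0,0]
    - [[0,0,-0.5],0,0]
    - [[0,0,-1],0,0]
    - [[0,0,-1],0,0]
    - [[0,0,0],0,0]
  force: 50

```text
clock: 17.42
position: [0.3763, -0.2714, 0.0727]
ee_rot: [0.71, -0.703, -0.03, 0.025]
ft_force: [0.3, -0.0, -1.5]
grip_width: 0.344
```

```bash
python3 plan.py .50 0 .19 -90
```

```text
t 17.42 p [ 0.3763 -0.2714  0.0727] axes x [ 0.009 -1.    -0.007] z [-0.077  0.006 -0.997] F [ 0.3 -0.  -1.5] g 0.344
shift cm [-27.11 -11.7  -12.48] len 32.05 turn 0.009 per cm up: [-0.007  0.077 -0.997]
```

Request:
servo_tool:
  deltas:
    - [[-0.5,-0.3,-1],0.009,0]
    - [[-1.2,-0.6,-2],0,0]
    - [[-2,-1,-2.2],0,0]
    - [[-2.4,-1.1,-2.2],0,0]
    - [[-2.6,-1.2,-1.8],0,0]
    - [[-2.8,-1.2,-1],0,0]
    - [[-2.8,-1.2,-0.5],0,0]
    - [[-2.8,-1.2,-0.2],0,0]
    - [[-2.8,-1.2,-0.1],0,0]
    - [[-2.8,-1.2,-0.1],0,0]
    - [[-2.8,-0.6,0],0,0]
    - [[-2.8,0,0],0,0]

```text
clock: 18.42
position: [0.5005, 0.0216, 0.1929]
ee_rot: [-0.7, 0.713, 0.025, -0.023]
ft_force: [0.3, 0.5, -1.3]
grip_width: 0.348
```

```bash
python3 plan.py .383 .261 .18 -90
```

```text
t 18.42 p [0.5005 0.0216 0.1929] axes x [-0.018 -1.    -0.002] z [-0.067  0.003 -0.998] F [ 0.3  0.5 -1.3] g 0.348
shift cm [-23.73  12.05   2.16] len 26.7 turn -0.018 per cm up: [-0.002  0.068 -0.998]
```

Request:
servo_tool:
  deltas:
    - [[-2.5,0.7,0.1],0,0]
    - [[-2.5,1.2,0.1],0,0]
    - [[-2.5,1.3,0.1],0,0]
    - [[-2.5,1.3,0.1],0,0]
    - [[-2.5,1.3,0.1],0,0]
    - [[-2.4,1.2,0.1],0,0]
    - [[-2.2,1.2,0.1],0,0]
    - [[-1.8,1.0,0.1],0,0]
    - [[-1.2,0.7,0.1],0,0]
    - [[-0.6,0.4,0],0,0]
    - [[0,0,0],0,0]
    - [[0,0,0],0,0]

```text
clock: 19.42
position: [0.3911, 0.2532, 0.2004]
ee_rot: [-0.704, 0.709, 0.023, -0.02]
ft_force: [0.5, -0.3, -1.9]
grip_width: 0.345
```

```bash
python3 plan.py .383 .261 .14 -90
```

```text
t 19.42 p [0.3911 0.2532 0.2004] axes x [-0.007 -1.    -0.004] z [-0.06   0.004 -0.998] F [ 0.5 -0.3 -1.9] g 0.345
shift cm [-0.76  0.45  6.08] len 6.14 turn -0.007 per cm up: [-0.004  0.06  -0.998]
```

Request:
servo_tool:
  deltas:
    - [[-0.2,0.1,0.4],-0.007,0]
    - [[-0.3,0.15,0.8],0,0]
    - [[-0.2,0.1,1.0],0,0]
    - [[-0.1,0.1,1.0],0,0]
    - [[0,0,1.0],0,0]
    - [[0,0,0.8],0,0]
    - [[0,0,0.6],0,0]
    - [[0,0,0.3],0,0]
    - [[0,0,0],0,0]
    - [[0,0,0],0,0]

```text
clock: 20.25
position: [0.3836, 0.2574, 0.1335]
ee_rot: [-0.704, 0.709, 0.023, -0.022]
ft_force: [-0.2, 0.2, -0.1]
grip_width: 0.351
```

```bash
python3 plan.py .383 .261 .14 -90; python3 chk.py .383 .261 .12 .14 pics/w6.png
```

```text
t 20.25 p [0.3836 0.2574 0.1335] axes x [-0.006 -1.    -0.002] z [-0.063  0.002 -0.998] F [-0.2  0.2 -0.1] g 0.351
shift cm [-0.36  0.11 -0.64] len 0.75 turn -0.006 per cm up: [-0.002  0.063 -0.998]
rim 1186 0.3841 0.2614 d 0.0911 z 0.0493
piece 10275 0.3822 0.2573 d 0.0788 z 0.1256
```

View pics/w6.png

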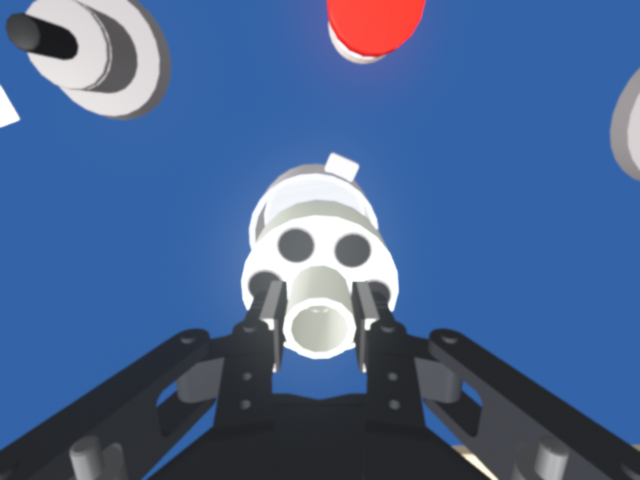

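The insert (320,260) is held over the rod, which shows inside its bore. I shift about 4 mm in +y and lower to just above the rim.

Request:
servo_tool:
  deltas:
    - [[-0.2,-0.1,0],0,0]
    - [[-0.2,0,0],0,0]
    - [[0,-0.05,0.4],0,0]
    - [[0,-0.05,0.7],0,0]
    - [[0,-0.05,0.8],0,0]
    - [[0,-0.05,0.7],0,0]
    - [[0,0,0.3],0,0]
    - [[0,0,0],0,0]
    - [[0,0,0],0,0]

```text
clock: 21.05
position: [0.3857, 0.2623, 0.1021]
ee_rot: [-0.704, 0.709, 0.023, -0.021]
ft_force: [-1.3, 0.2, -1.8]
grip_width: 0.351
```

```bash
python3 plan.py .3845 .261 .0575 -90; python3 chk.py .383 .261 .08 .105; python3 - <<'E'
from h import *
im,d,c=cam('wrist'); q=cloud(d,c).reshape(-1,3)
s=q[(np.hypot(q[:,0]-.384,q[:,1]-.261)<.037)&(q[:,2]>.08)&(q[:,2]<.105)]
print(len(s),s[:,2].mean(),np.linalg.lstsq(np.c_[s[:,:2],np.ones(len(s))],s[:,2],rcond=None)[0][:2])
E
```

```text
t 21.05 p [0.3857 0.2623 0.1021] axes x [-0.007 -1.    -0.002] z [-0.061  0.003 -0.998] F [-1.3  0.2 -1.8] g 0.351
shift cm [ 0.14 -0.15  4.46] len 4.47 turn -0.007 per cm up: [-0.002  0.061 -0.998]
rim 1498 0.3864 0.2611 d 0.0914 z 0.0493
piece 10312 0.3842 0.2618 d 0.0790 z 0.0930
8340 0.09378611264498316 [-0.06694652  0.00359686]
```

```bash
python3 - <<'E'
from h import *
im,d,c=cam('wrist'); P=cloud(d,c); q=P.reshape(-1,3); r=np.hypot(q[:,0]-.3845,q[:,1]-.2618)
s=q[(r<.037)&(r>.021)&(q[:,2]>.08)&(q[:,2]<.1)]
for _ in range(4):
    A=np.c_[s[:,:2],np.ones(len(s))];f=np.linalg.lstsq(A,s[:,2],rcond=None)[0];e=s[:,2]-A@f;s=s[abs(e)<max(.0008,2*e.std())]
print(len(s),f[:2],e.std(), 'z at axis',f@[.3845,.2618,1], 'x range',s[:,0].min(),s[:,0].max())
E
```

```text
5371 [ 0.01020312 -0.00277104] 0.0006226808326039839 z at axis 0.09303875826795464 x range 0.35127510628430175 0.42139858764527743
```

Request:
servo_tool:
  deltas:
    - [[0.04,0.05,0.2],0,0]
    - [[0.04,0.02,0.4],0,0]
    - [[0,-0.05,0.6],0,0]
    - [[0,-0.05,0.7],0,0]
    - [[0,-0.05,0.7],0,0]
    - [[0,-0.04,0.6],0,0]
    - [[0,-0.03,0.5],0,0]
    - [[0,-0.02,0.3],0,0]
    - [[0,0,0.1],0,0]
    - [[0,0,0],0,0]

```text
clock: 22.03
position: [0.3818, 0.2611, 0.0658]
ee_rot: [-0.706, 0.708, 0.02, -0.025]
ft_force: [-1.9, -0.9, 5.6]
grip_width: 0.344
```

```bash
python3 plan.py .3845 .261 .0571 -90
```

```text
t 22.03 p [0.3818 0.2611 0.0658] axes x [-0.003 -1.     0.008] z [-0.064 -0.007 -0.998] F [-1.9 -0.9  5.6] g 0.344
shift cm [ 0.01 -0.33  0.85] len 0.91 turn -0.003 per cm up: [ 0.008  0.064 -0.998]
```

```bash
cat > tilt.py <<'E'
import sys; from h import *
bx,by,zt,ri,ro=map(float,sys.argv[1:6]); im,d,c=cam('wrist'); q=cloud(d,c).reshape(-1,3); r=np.hypot(q[:,0]-bx,q[:,1]-by)
s=q[(r<ro)&(r>ri)&(abs(q[:,2]-zt)<.006)]
for _ in range(4):
    A=np.c_[s[:,:2],np.ones(len(s))];f=np.linalg.lstsq(A,s[:,2],rcond=None)[0];e=s[:,2]-A@f;s=s[abs(e)<max(.0008,2*e.std())]
print('n',len(s),'slope',f[:2].round(4),'sd',e.std().round(5),'z axis',(f@[bx,by,1]).round(4),'centre',cv2.minEnclosingCircle(s[:,:2].astype(np.float32)))
if len(sys.argv)>6: cv2.imwrite(sys.argv[6],im)
E
python3 tilt.py .382 .261 .056 .019 .042 pics/w7.png; python3 chk.py .383 .261 .052 .062
```

```text
n 1966 slope [-0.1204 -0.0034] sd 0.00318 z axis 0.0601 centre ((0.3822384476661682, 0.261318564414978), 0.03997350111603737)
rim 3649 0.3827 0.2613 d 0.0923 z 0.0494
piece 1713 0.3817 0.2614 d 0.0795 z 0.0577
```

View pics/w7.png

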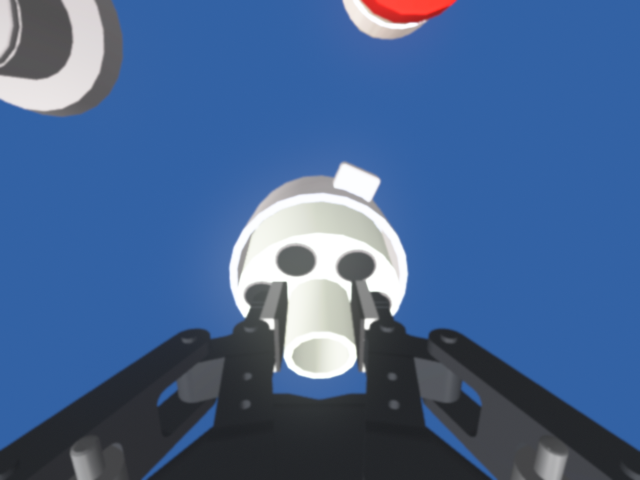

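The drum is inside the mouth but shifted toward -x (gap on the far side at row 210, near side touching). I'll ease up a little, shift +x and lower again.

Request:
servo_tool:
  deltas:
    - [[0,0,-0.3],0,0]
    - [[0,-0.2,0],0,0]
    - [[0,-0.1,0],0,0]
    - [[0,0,0],0,0]
    - [[0,-0.02,0.3],0,0]
    - [[0,-0.02,0.3],0,0]
    - [[0,-0.03,0.4],0,0]
    - [[0,-0.02,0.3],0,0]
    - [[0,0,0.2],0,0]
    - [[0,0,0],0,0]

```text
clock: 22.97
position: [0.3826, 0.2613, 0.0601]
ee_rot: [-0.706, 0.708, 0.019, -0.03]
ft_force: [0.6, 1.2, -11.1]
grip_width: 0.338
```

```bash
python3 plan.py .3845 .261 .0571 -90;python3 chk.py .383 .261 .0537 .062; python3 tilt.py .383 .261 .05 .019 .038
```

```text
t 22.97 p [0.3826 0.2613 0.0601] axes x [-0.003 -1.     0.016] z [-0.069 -0.016 -0.997] F [  0.6   1.2 -11.1] g 0.338
shift cm [ 0.02 -0.21  0.28] len 0.35 turn -0.003 per cm up: [ 0.016  0.069 -0.997]
rim 4119 0.3828 0.2611 d 0.0922 z 0.0494
piece 5601 0.3810 0.2616 d 0.0786 z 0.0592
n 1435 slope [-0.1032  0.0162] sd 0.00269 z axis 0.0547 centre ((0.38317278027534485, 0.2609190344810486), 0.03804106265306473)
```

```bash
python3 tilt.py .381 .2616 .0592 .019 .037; python3 - <<'E'
from h import *
st(); im,d,c=cam('wrist'); P=cloud(d,c); q=P.reshape(-1,3)
s=q[(np.hypot(q[:,0]-.381,q[:,1]-.2616)<.041)&(q[:,2]>.03)]
for x0 in np.arange(.34,.43,.006):
    t=s[(abs(s[:,0]-x0)<.003)&(abs(abs(s[:,1]-.2616)-.023)<.006)]; 
    if len(t)>5: print(round(x0,3),len(t),np.percentile(t[:,2],[10,50,90]).round(4))
E
```

```text
n 5450 slope [0.2229 0.0083] sd 0.00064 z axis 0.057 centre ((0.38104695081710815, 0.26158231496810913), 0.03701285272836685)
t 23.12 p [0.3827 0.2614 0.0599] axes x [-0.003 -1.     0.016] z [-0.069 -0.015 -0.997] F [-3.7 -3.5  9.2] g 0.341
0.382 10 [0.0567 0.057  0.0575]
0.388 675 [0.0582 0.0709 0.0815]
0.394 1783 [0.0596 0.0806 0.096 ]
0.4 5009 [0.0624 0.1161 0.1529]
0.406 5816 [0.0629 0.1384 0.1542]
0.412 1344 [0.0438 0.0604 0.1587]
0.418 186 [0.0407 0.045  0.0512]
```

The drum is pitched 0.22 rad (its +x bottom edge is on the wall). Pushing the grip +x while that edge bears on the wall should level it.

Request:
servo_tool:
  deltas:
    - [[0,0,-0.3],0,0]
    - [[0,0,-0.2],0,0]
    - [[0,-0.2,0],0,0]
    - [[0,-0.2,0],0,0]
    - [[0,-0.2,0],0,0]
    - [[0,0,0],0,0]
    - [[0,0,0],0,0]

```text
clock: 23.75
position: [0.3824, 0.2611, 0.0615]
ee_rot: [-0.706, 0.707, 0.023, -0.036]
ft_force: [0.5, -0.9, 0.4]
grip_width: 0.339
```

```bash
python3 plan.py .3845 .261 .0571 -90;python3 chk.py .383 .261 .0537 .072; python3 tilt.py .384 .2616 .062 .019 .037
```

```text
t 23.75 p [0.3824 0.2611 0.0615] axes x [-0.    -1.     0.019] z [-0.083 -0.018 -0.996] F [ 0.5 -0.9  0.4] g 0.339
shift cm [ 0.   -0.24  0.42] len 0.49 turn -0.0 per cm up: [ 0.019  0.083 -0.996]
rim 4008 0.3827 0.2610 d 0.0923 z 0.0494
piece 10318 0.3810 0.2611 d 0.0787 z 0.0628
n 5479 slope [0.215 0.005] sd 0.00077 z axis 0.0593 centre ((0.38409602642059326, 0.26157400012016296), 0.037049759179353714)
```

Request:
servo_tool:
  deltas:
    - [[0,0,-0.6],0,0]
    - [[0,0,-0.8],0,0]
    - [[0,0,-0.8],0,0]
    - [[0,0,-0.3],0,0]
    - [[0,0,0],0,0]

```text
clock: 24.27
position: [0.3847, 0.2619, 0.0885]
ee_rot: [-0.706, 0.707, 0.023, -0.036]
ft_force: [-0.8, 0.2, -1.4]
grip_width: 0.337
```

```bash
python3 plan.py .3845 .261 .0571 -90;python3 chk.py .383 .261 .0637 .1; python3 tilt.py .384 .2616 .082 .019 .037
```

```text
t 24.27 p [0.3847 0.2619 0.0885] axes x [ 0.    -1.     0.017] z [-0.083 -0.017 -0.996] F [-0.8  0.2 -1.4] g 0.337
shift cm [ 0.04 -0.24  3.13] len 3.14 turn 0.0 per cm up: [ 0.017  0.083 -0.996]
rim 1800 0.3838 0.2615 d 0.0917 z 0.0493
piece 13014 0.3863 0.2618 d 0.0806 z 0.0871
n 1465 slope [0.0208 0.0124] sd 0.0008 z axis 0.0865 centre ((0.3853367567062378, 0.26151275634765625), 0.03705852851271629)
```

```bash
python3 tilt.py .385 .2616 .0865 .019 .037; python3 tilt.py .385 .2616 .0875 .019 .037 pics/w8.png
```

```text
n 5495 slope [0.2032 0.007 ] sd 0.00089 z axis 0.0856 centre ((0.38520801067352295, 0.2616380453109741), 0.036980561912059784)
n 5584 slope [0.214  0.0063] sd 0.00078 z axis 0.0852 centre ((0.3850076198577881, 0.2616136968135834), 0.03702905401587486)
```

View pics/w8.png

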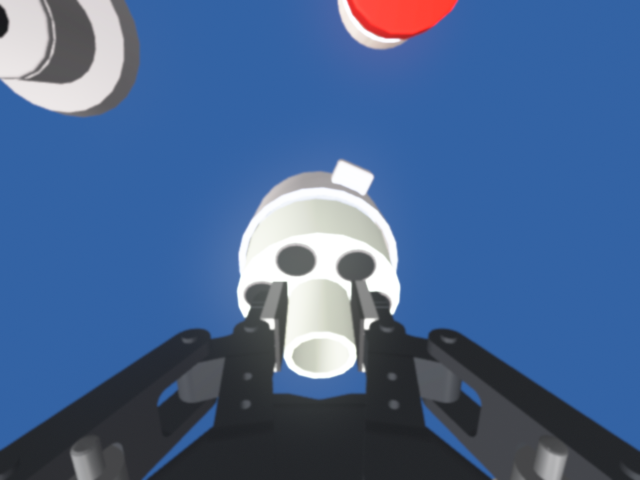

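The insert is still pitched 0.21 rad in the pads. I'll set it on free bench at about (0.42, 0.12) to level it, then regrip harder.

Request:
servo_tool:
  deltas:
    - [[0,0.05,-1.0],0,0]
    - [[0,0.1,-1.6],0,0]
    - [[0,0.1,-1.6],0,0]
    - [[0,0.1,-1.4],0,0]
    - [[0.3,0,-0.6],0,0]
    - [[1.5,-0.4,0],0,0]
    - [[2.4,-0.6,0],0,0]
    - [[2.6,-0.7,0],0,0]
    - [[2.6,-0.7,0],0,0]
    - [[2.0,-0.6,0],0,0]
    - [[1.2,-0.3,0],0,0]
    - [[0.4,0,0],0,0]

```text
clock: 25.47
position: [0.4184, 0.1277, 0.1543]
ee_rot: [0.708, -0.704, -0.024, 0.037]
ft_force: [-0.3, -0.1, -2.1]
grip_width: 0.34
```

```bash
python3 plan.py .42 .12 .053 -90
```

```text
t 25.47 p [0.4184 0.1277 0.1543] axes x [ 0.006 -1.     0.017] z [-0.086 -0.018 -0.996] F [-0.3 -0.1 -2.1] g 0.34
shift cm [ 0.6  -1.03 10.09] len 10.16 turn 0.006 per cm up: [ 0.017  0.086 -0.996]
```

Request:
servo_tool:
  deltas:
    - [[0.1,-0.1,0.8],0,0]
    - [[0.1,-0.1,1.4],0,0]
    - [[0,-0.15,1.6],0,0]
    - [[0,-0.15,1.6],0,0]
    - [[0,-0.15,1.6],0,0]
    - [[0,-0.1,1.4],0,0]
    - [[0,-0.1,1.0],0,0]
    - [[0,0,0.5],0,0]
    - [[0,0,0],0,0]

```text
clock: 26.22
position: [0.4159, 0.1294, 0.0481]
ee_rot: [0.71, -0.702, -0.025, 0.036]
ft_force: [-0.2, 0.2, -1.1]
grip_width: 0.344
```

```bash
python3 plan.py .42 .12 .041 -90
```

```text
t 26.22 p [0.4159 0.1294 0.0481] axes x [ 0.012 -1.     0.014] z [-0.086 -0.015 -0.996] F [-0.2  0.2 -1.1] g 0.344
shift cm [ 0.94 -0.46  0.69] len 1.25 turn 0.012 per cm up: [ 0.014  0.086 -0.996]
```

Request:
servo_tool:
  deltas:
    - [[0,0,0.3],0,0]
    - [[0,0,0.4],0,0]
    - [[0,0,0.3],0,0]
    - [[0,0,0],0,0]
    - [[0,0,0],0,3.6]
    - [[0,0,0],0,4.5]
    - [[0,0,0],0,5.5]
    - [[0,0,0],0,5.5]
    - [[0,0,0],0,5.5]

```text
clock: 26.97
position: [0.4227, 0.1313, 0.0454]
ee_rot: [0.711, -0.703, -0.02, 0.03]
ft_force: [0.3, 0.2, 0.6]
grip_width: 0.642
```

```bash
python3 plan.py .42 .12 .044 -90; python3 tilt.py .417 .129 .036 .019 .037;  python3 - <<'E'
from h import *
im,d,c=cam('wrist'); q=cloud(d,c).reshape(-1,3)
s=q[(np.hypot(q[:,0]-.417,q[:,1]-.129)<.055)&(q[:,2]>.03)&(q[:,2]<.04)]; print(len(s),cv2.minEnclosingCircle(s[:,:2].astype(np.float32)))
E
```

```text
t 26.97 p [0.4227 0.1313 0.0454] axes x [ 0.012 -1.     0.014] z [-0.07  -0.014 -0.997] F [0.3 0.2 0.6] g 0.642
shift cm [1.12 0.27 0.17] len 1.17 turn 0.012 per cm up: [ 0.014  0.071 -0.997]
n 6839 slope [0.0079 0.0023] sd 0.00063 z axis 0.036 centre ((0.41740790009498596, 0.12896524369716644), 0.036910515278577805)
11513 ((0.42357662320137024, 0.1307322233915329), 0.03945320472121239)
```

Level again at (0.4236, 0.1307). I regrip harder and carry it back.

Request:
servo_tool:
  deltas:
    - [[0,0,0],0,2]
    - [[0,0,0],0,0]
    - [[0,0,0],0,0]
    - [[0,0,0],0,0]
    - [[0,0,0],0,0]
    - [[0,0,0],0,0]
    - [[0,0,-0.8],0,0]
    - [[0,0,-1.6],0,0]
    - [[0,0.1,-2.2],0,0]
    - [[0,0.1,-2.4],0,0]
    - [[-0.6,0.2,-2.0],0,0]
    - [[-1.2,0.3,-1.0],0,0]
  force: 110

```text
clock: 28.07
position: [0.4201, 0.1488, 0.1486]
ee_rot: [0.71, -0.703, -0.023, 0.034]
ft_force: [0.9, -0.2, -2.3]
grip_width: 0.328
```

Request:
servo_tool:
  deltas:
    - [[-1.9,0.7,0],0,0]
    - [[-2.2,0.8,0],0,0]
    - [[-2.0,0.8,0],0,0]
    - [[-1.6,0.6,0],0,0]
    - [[-1.0,0.4,0],0,0]
    - [[-0.4,0.1,0],0,0]
    - [[0,0,0],0,0]
    - [[0,0,0],0,0]

```text
clock: 28.73
position: [0.3819, 0.2498, 0.1535]
ee_rot: [0.711, -0.702, -0.022, 0.031]
ft_force: [-0.1, -0.7, -1.5]
grip_width: 0.322
```

```bash
python3 plan.py .383 .261 .103 -90
```

```text
t 28.73 p [0.3819 0.2498 0.1535] axes x [ 0.013 -1.     0.013] z [-0.075 -0.014 -0.997] F [-0.1 -0.7 -1.5] g 0.322
shift cm [-1.19 -0.5   5.01] len 5.18 turn 0.013 per cm up: [ 0.013  0.075 -0.997]
```

Request:
servo_tool:
  deltas:
    - [[-0.5,-0.1,0],0,0]
    - [[-0.4,-0.1,0.3],0,0]
    - [[-0.1,0,0.8],0,0]
    - [[0,-0.1,1.0],0,0]
    - [[0,-0.1,1.0],0,0]
    - [[0,-0.1,1.0],0,0]
    - [[0,0,0.5],0,0]
    - [[0,0,0],0,0]
    - [[0,0,0],0,0]

```text
clock: 29.48
position: [0.3841, 0.2562, 0.0999]
ee_rot: [0.709, -0.704, -0.022, 0.033]
ft_force: [-0.5, -0.3, -1.8]
grip_width: 0.328
```

```bash
python3 plan.py .383 .261 .103 -90; python3 tilt.py .384 .261 .0955 .019 .037; python3 chk.py .383 .261 .085 .099
```

```text
t 29.48 p [0.3841 0.2562 0.0999] axes x [ 0.008 -1.     0.015] z [-0.078 -0.016 -0.997] F [-0.5 -0.3 -1.8] g 0.328
shift cm [-0.47  0.13 -0.31] len 0.58 turn 0.008 per cm up: [ 0.015  0.078 -0.997]
n 4441 slope [-0.0017 -0.0072] sd 0.00049 z axis 0.0904 centre ((0.3842616379261017, 0.2607768774032593), 0.036818914115428925)
rim 1438 0.3842 0.2618 d 0.0914 z 0.0493
piece 9863 0.3847 0.2563 d 0.0790 z 0.0905
```

Request:
servo_tool:
  deltas:
    - [[-0.25,0.1,0],0,0]
    - [[-0.2,0.05,0],0,0]
    - [[0,0,0],0,0]
    - [[0,0,0],0,0]

```text
clock: 29.92
position: [0.3835, 0.262, 0.1019]
ee_rot: [0.709, -0.704, -0.021, 0.031]
ft_force: [-0.2, 0.1, -1.6]
grip_width: 0.326
```

```bash
python3 plan.py .3824 .261 .08 -90
```

```text
t 29.92 p [0.3835 0.262  0.1019] axes x [ 0.008 -1.     0.014] z [-0.075 -0.014 -0.997] F [-0.2  0.1 -1.6] g 0.326
shift cm [ 0.07 -0.05  2.2 ] len 2.2 turn 0.008 per cm up: [ 0.014  0.075 -0.997]
```

Request:
servo_tool:
  deltas:
    - [[0.05,-0.02,0.4],0,0]
    - [[0.03,-0.03,0.6],0,0]
    - [[0,-0.03,0.6],0,0]
    - [[0,0,0.4],0,0]
    - [[0,0,0],0,0]
    - [[0,0,0],0,0]

```text
clock: 30.42
position: [0.3822, 0.2614, 0.0805]
ee_rot: [0.709, -0.704, -0.021, 0.031]
ft_force: [0.9, -0.4, -2.0]
grip_width: 0.325
```

```bash
python3 plan.py .3824 .261 .058 -90; python3 tilt.py .383 .261 .071 .019 .037; python3 chk.py .383 .261 .067 .077
```

```text
t 30.42 p [0.3822 0.2614 0.0805] axes x [ 0.009 -1.     0.014] z [-0.075 -0.014 -0.997] F [ 0.9 -0.4 -2. ] g 0.325
shift cm [ 0.01 -0.19  2.24] len 2.25 turn 0.009 per cm up: [ 0.014  0.075 -0.997]
n 6112 slope [-0.006  -0.0095] sd 0.00061 z axis 0.071 centre ((0.38310113549232483, 0.2610013484954834), 0.037087440490722656)
rim 2402 0.3828 0.2614 d 0.0920 z 0.0494
piece 9361 0.3832 0.2610 d 0.0787 z 0.0709
```

Inside the mouth, free, level and centred to 0.5 mm. I'll go on down.

Request:
servo_tool:
  deltas:
    - [[0,-0.05,0.4],0,0]
    - [[0,-0.06,0.6],0,0]
    - [[0,-0.05,0.6],0,0]
    - [[0,0,0.4],0,0]
    - [[0,0,0.2],0,0]
    - [[0,0,0],0,0]
    - [[0,0,0],0,0]

```text
clock: 31.1
position: [0.3826, 0.2613, 0.0579]
ee_rot: [0.709, -0.704, -0.021, 0.031]
ft_force: [-1.7, -1.0, 2.1]
grip_width: 0.324
```

```bash
python3 plan.py .3824 .261 .058 -90; python3 tilt.py .383 .261 .049 .019 .037
```

```text
t 31.1 p [0.3826 0.2613 0.0579] axes x [ 0.008 -1.     0.015] z [-0.074 -0.015 -0.997] F [-1.7 -1.   2.1] g 0.324
shift cm [ 0.03  0.02 -0.01] len 0.04 turn 0.008 per cm up: [ 0.015  0.074 -0.997]
n 6046 slope [-0.0069 -0.0091] sd 0.00061 z axis 0.0485 centre ((0.38301146030426025, 0.2609928250312805), 0.03708731755614281)
```

Request:
servo_tool:
  deltas:
    - [[0,0,0],0,3.6]
    - [[0,0,0],0,4.5]
    - [[0,0,0],0,5.0]
    - [[0,0,0],0,5.0]
    - [[0,0,0],0,5.0]
    - [[0,0,-0.5],0,5.0]
    - [[0,-0.1,-1.0],0,5.0]
    - [[0,-0.1,-2.0],0,5.0]
    - [[0,0,-2.5],0,5.0]
    - [[0,0,-2.5],0,5.0]
    - [[0,0,-2.0],0,5.0]
    - [[0,0,-0.5],0,5.0]
  force: 100

```text
clock: 32.15
position: [0.3928, 0.2629, 0.1743]
ee_rot: [0.71, -0.703, -0.022, 0.032]
ft_force: [0.8, 0.6, 0.0]
grip_width: 0.585
```

```bash
python3 tilt.py .383 .261 .048 .019 .037; python3 chk.py .383 .261 .074 .084; python3 plan.py .465 -.0223 .15 -90
```

```text
n 3478 slope [ 0.0016 -0.0012] sd 0.00064 z axis 0.0481 centre ((0.38305264711380005, 0.26096928119659424), 0.03709237277507782)
rim 6656 0.3824 0.2609 d 0.0926 z 0.0484
piece 628 0.3839 0.2610 d 0.0301 z 0.0787
t 32.25 p [0.3923 0.2624 0.1721] axes x [ 0.009 -1.     0.015] z [-0.077 -0.015 -0.997] F [0.4 0.3 0.4] g 0.586
shift cm [28.5  -7.18  2.09] len 29.47 turn 0.009 per cm up: [ 0.015  0.077 -0.997]
```

The insert is seated level at the right height. On to the wide cap.

Request:
servo_tool:
  deltas:
    - [[1.0,-0.3,0],0,5]
    - [[2.2,-0.6,0.2],0,5]
    - [[3.2,-0.8,0.2],0,5]
    - [[3.4,-0.8,0.2],0,5]
    - [[3.4,-0.8,0.2],0,5]
    - [[3.4,-0.8,0.2],0,5]
    - [[3.2,-0.8,0.3],0,5]
    - [[2.7,-0.7,0.3],0,5]
    - [[2.0,-0.5,0.3],0,5]
    - [[1.2,-0.3,0.2],0,5]
    - [[0.5,-0.1,0],0,5]
    - [[0,0,0],0,5]

```text
clock: 33.25
position: [0.4523, -0.0108, 0.1371]
ee_rot: [0.711, -0.701, -0.028, 0.038]
ft_force: [-0.2, 1.4, 0.9]
grip_width: 0.587
```

```bash
python3 plan.py .465 -.0223 .09 -90; python3 tilt.py .4645 -.022 .054 .013 .034; python3 - <<'E'
from h import *
im,d,c=cam('wrist'); q=cloud(d,c).reshape(-1,3)
for a,b in((.05,.058),(.08,.09)):
    s=q[(np.hypot(q[:,0]-.4645,q[:,1]+.022)<.045)&(q[:,2]>a)&(q[:,2]<b)]; print(len(s),cv2.minEnclosingCircle(s[:,:2].astype(np.float32)))
E
```

```text
t 33.25 p [ 0.4523 -0.0108  0.1371] axes x [ 0.015 -1.     0.014] z [-0.094 -0.015 -0.995] F [-0.2  1.4  0.9] g 0.587
shift cm [ 1.1  -1.69  4.58] len 5.01 turn 0.015 per cm up: [ 0.014  0.094 -0.995]
n 5008 slope [ 0.0002 -0.001 ] sd 0.0005 z axis 0.0536 centre ((0.46447470784187317, -0.021998019888997078), 0.0340864360332489)
6221 ((0.4647122025489807, -0.021908259019255638), 0.035113248974084854)
980 ((0.4648648202419281, -0.022161275148391724), 0.010925195179879665)
```

Request:
servo_tool:
  deltas:
    - [[0.4,-0.4,0.2],0.015,5]
    - [[0.4,-0.4,0.4],0,5]
    - [[0.2,-0.4,0.8],0,5]
    - [[0,-0.2,1.0],0,5]
    - [[0,-0.2,1.2],0,5]
    - [[0,-0.15,1.2],0,5]
    - [[0,-0.1,1.0],0,5]
    - [[0,0,0.6],0,5]
    - [[0,0,0.2],0,5]
    - [[0,0,0],0,5]

```text
clock: 34.18
position: [0.4658, -0.0145, 0.0628]
ee_rot: [0.71, -0.703, -0.028, 0.038]
ft_force: [0.4, 0.1, -0.4]
grip_width: 0.583
```

```bash
python3 plan.py .4636 -.022 .0605 -90
```

```text
t 34.18 p [ 0.4658 -0.0145  0.0628] axes x [ 0.011 -1.     0.013] z [-0.093 -0.014 -0.996] F [ 0.4  0.1 -0.4] g 0.583
shift cm [0.74 0.21 0.26] len 0.81 turn 0.011 per cm up: [ 0.013  0.093 -0.996]
```

Request:
servo_tool:
  deltas:
    - [[0.3,0.1,0.05],0,5]
    - [[0.3,0.1,0.05],0,5]
    - [[0,0,0],0,5]
    - [[0,0,0],0,2]
    - [[0,0,0],0,0]
    - [[0,0,0],0,0]
    - [[0,0,0],0,0]
    - [[0,0,0],0,0]
    - [[0,0,0],0,0]
    - [[0,0,0],0,0]

```text
clock: 35.02
position: [0.465, -0.0215, 0.0641]
ee_rot: [0.71, -0.703, -0.027, 0.037]
ft_force: [0.4, 0.2, -1.1]
grip_width: 0.22
```

```bash
python3 plan.py .4636 -.022 .16 -90
```

```text
t 35.02 p [ 0.465  -0.0215  0.0641] axes x [ 0.01  -1.     0.014] z [-0.09  -0.015 -0.996] F [ 0.4  0.2 -1.1] g 0.22
shift cm [ 0.18  1.   -9.54] len 9.59 turn 0.01 per cm up: [ 0.014  0.09  -0.996]
```

Request:
servo_tool:
  deltas:
    - [[0,0.05,-0.8],0,0]
    - [[0,0.1,-1.6],0,0]
    - [[0,0.2,-2.4],0,0]
    - [[-0.3,0.2,-2.6],0,0]
    - [[-1.0,0.4,-2.4],0,0]
    - [[-1.8,0.7,-1.5],0,0]
    - [[-2.4,0.9,-0.5],0,0]
    - [[-2.6,0.9,0],0,0]
    - [[-2.7,0.8,0],0,0]
    - [[-2.7,0.8,0],0,0]
    - [[-2.7,0.8,0],0,0]
    - [[-2.6,0.8,0],0,0]

```text
clock: 36.02
position: [0.4058, 0.1709, 0.1971]
ee_rot: [0.707, -0.706, -0.026, 0.036]
ft_force: [1.0, 0.2, -1.6]
grip_width: 0.22
```

Request:
servo_tool:
  deltas:
    - [[-2.2,0.6,0],0,0]
    - [[-1.8,0.5,0],0,0]
    - [[-1.3,0.4,0],0,0]
    - [[-0.7,0.3,0],0,0]
    - [[-0.3,0,0],0,0]
    - [[0,0,0],0,0]
    - [[0,0,0],0,0]

```text
clock: 36.6
position: [0.3833, 0.2428, 0.2016]
ee_rot: [0.71, -0.702, -0.025, 0.035]
ft_force: [0.1, -1.2, -1.6]
grip_width: 0.221
```

```bash
python3 plan.py .3832 .2613 .16 -90
```

```text
t 36.6 p [0.3833 0.2428 0.2016] axes x [ 0.012 -1.     0.013] z [-0.084 -0.014 -0.996] F [ 0.1 -1.2 -1.6] g 0.221
shift cm [-1.9  -0.36  4.12] len 4.55 turn 0.012 per cm up: [ 0.013  0.085 -0.996]
```

Request:
servo_tool:
  deltas:
    - [[-0.6,0,0],0,0]
    - [[-0.7,0,0.3],0,0]
    - [[-0.4,-0.1,0.8],0,0]
    - [[0,-0.1,1.0],0,0]
    - [[0,-0.1,1.0],0,0]
    - [[0,-0.05,0.8],0,0]
    - [[0,0,0.3],0,0]
    - [[0,0,0],0,0]
    - [[0,0,0],0,0]

```text
clock: 37.35
position: [0.3838, 0.2569, 0.1526]
ee_rot: [0.708, -0.704, -0.026, 0.036]
ft_force: [0.3, -0.4, -1.9]
grip_width: 0.22
```

```bash
python3 plan.py .3832 .2613 .11 -90; python3 tilt.py .383 .261 .148 .014 .034 pics/w9.png; python3 chk.py .383 .261 .142 .155; python3 -c "
from h import *
im,d,c=cam('wrist'); q=cloud(d,c).reshape(-1,3); q=q[np.hypot(q[:,0]-.383,q[:,1]-.261)<.07]; h,e=np.histogram(q[:,2],np.arange(0,.18,.004)); print([(round(float(a),3),int(n)) for a,n in zip(e,h) if n>100])"
```

```text
t 37.35 p [0.3838 0.2569 0.1526] axes x [ 0.006 -1.     0.015] z [-0.088 -0.015 -0.996] F [ 0.3 -0.4 -1.9] g 0.22
shift cm [-0.5  -0.31  4.25] len 4.29 turn 0.006 per cm up: [ 0.015  0.088 -0.996]
n 4561 slope [ 0.0022 -0.0105] sd 0.00041 z axis 0.1428 centre ((0.38368669152259827, 0.25909027457237244), 0.03381945565342903)
piece 6999 0.3842 0.2564 d 0.0698 z 0.1434
[(0.0, 1440), (0.028, 243), (0.088, 313), (0.092, 473), (0.096, 789), (0.1, 7211), (0.104, 167), (0.108, 188), (0.112, 192), (0.116, 201), (0.12, 208), (0.124, 237), (0.128, 235), (0.132, 278), (0.136, 359), (0.14, 6512), (0.144, 925), (0.148, 153), (0.152, 219), (0.156, 333), (0.16, 440), (0.164, 469), (0.168, 530), (0.172, 2082)]
```

Request:
servo_tool:
  deltas:
    - [[-0.25,0.1,0],0,0]
    - [[-0.2,0,0],0,0]
    - [[0,0,0.3],0,0]
    - [[0,-0.07,0.7],0,0]
    - [[0,-0.08,0.8],0,0]
    - [[0,-0.08,0.8],0,0]
    - [[0,-0.05,0.4],0,0]
    - [[0,0,0],0,0]
    - [[0,0,0],0,0]

```text
clock: 38.25
position: [0.3837, 0.2619, 0.1204]
ee_rot: [0.708, -0.704, -0.025, 0.035]
ft_force: [-0.7, -0.1, -2.0]
grip_width: 0.223
```

```bash
python3 plan.py .3826 .2615 .1043 -90; python3 tilt.py .383 .261 .111 .014 .034; python3 chk.py .383 .261 .107 .115
```

```text
t 38.25 p [0.3837 0.2619 0.1204] axes x [ 0.006 -1.     0.014] z [-0.085 -0.015 -0.996] F [-0.7 -0.1 -2. ] g 0.223
shift cm [ 0.01 -0.03  1.62] len 1.62 turn 0.006 per cm up: [ 0.014  0.085 -0.996]
n 5467 slope [ 0.0065 -0.0108] sd 0.00045 z axis 0.1105 centre ((0.3830821216106415, 0.26102137565612793), 0.034005291759967804)
piece 7453 0.3838 0.2613 d 0.0703 z 0.1107
```

Request:
servo_tool:
  deltas:
    - [[0,0,0.3],0,0]
    - [[0.04,-0.04,0.5],0,0]
    - [[0,-0.04,0.4],0,0]
    - [[0,0,0.3],0,0]
    - [[0,0,0.15],0,0]
    - [[0,0,0],0,0]
    - [[0,0,0],0,0]

```text
clock: 38.93
position: [0.3849, 0.2617, 0.1048]
ee_rot: [0.708, -0.705, -0.024, 0.033]
ft_force: [-1.2, -0.1, 0.5]
grip_width: 0.22
```

```bash
python3 plan.py .3826 .2615 .1043 -90; python3 tilt.py .383 .261 .0946 .014 .034
```

```text
t 38.93 p [0.3849 0.2617 0.1048] axes x [ 0.005 -1.     0.013] z [-0.081 -0.014 -0.997] F [-1.2 -0.1  0.5] g 0.22
shift cm [0.02 0.22 0.07] len 0.23 turn 0.005 per cm up: [ 0.013  0.081 -0.997]
n 5331 slope [ 0.0049 -0.0094] sd 0.00044 z axis 0.0949 centre ((0.38300397992134094, 0.26101037859916687), 0.03408806025981903)
```

Cap seated; releasing it and heading for the narrow insert.

Request:
servo_tool:
  deltas:
    - [[0,0,0],0,3]
    - [[0,0,0],0,4]
    - [[0,0,0],0,4]
    - [[0,0,0],0,4]
    - [[0,0,0],0,4]
    - [[0,-0.05,-0.5],0,5]
    - [[0,-0.1,-1.2],0,6]
    - [[0,-0.1,-2.0],0,6]
    - [[0,-0.1,-2.5],0,6]
    - [[0,0,-2],0,6]
    - [[0,0,-1],0,6]
    - [[0,0,0],0,6]

```text
clock: 39.98
position: [0.3963, 0.2632, 0.2037]
ee_rot: [0.709, -0.704, -0.024, 0.033]
ft_force: [0.6, -0.2, -0.5]
grip_width: 0.703
```

```bash
python3 tilt.py .383 .261 .0946 .014 .034;python3 chk.py .383 .261 .09 .1; python3 plan.py .5085 -.438 .15 -90
```

```text
n 3515 slope [ 0.001  -0.0008] sd 0.0005 z axis 0.0946 centre ((0.38346314430236816, 0.2609851658344269), 0.03399806097149849)
rim 3598 0.3860 0.2606 d 0.1072 z 0.0522
piece 4738 0.3853 0.2612 d 0.0704 z 0.0946
t 40.08 p [0.3954 0.2627 0.2014] axes x [ 0.007 -1.     0.014] z [-0.083 -0.014 -0.996] F [ 0.6  0.4 -0.6] g 0.703
shift cm [ 70.06 -11.32   5.17] len 71.16 turn 0.007 per cm up: [ 0.014  0.083 -0.996]
```

Request:
servo_tool:
  deltas:
    - [[1.2,-0.4,0],0,6]
    - [[2.4,-0.6,0.1],0,6]
    - [[3.4,-0.6,0.1],0,6]
    - [[3.6,-0.6,0.1],0,6]
    - [[3.6,-0.6,0.1],0,6]
    - [[3.6,-0.6,0.1],0,6]
    - [[3.6,-0.6,0.1],0,6]
    - [[3.6,-0.6,0.1],0,6]
    - [[3.6,-0.6,0.1],0,6]
    - [[3.6,-0.6,0.1],0,6]
    - [[3.6,-0.6,0.1],0,6]
    - [[3.6,-0.6,0.1],0,6]

```text
clock: 41.08
position: [0.4605, -0.1408, 0.1736]
ee_rot: [0.715, -0.698, -0.033, 0.042]
ft_force: [1.0, -0.3, 0.8]
grip_width: 0.701
```

```bash
python3 plan.py .5085 -.438 .15 -90
```

```text
t 41.08 p [ 0.4605 -0.1408  0.1736] axes x [ 0.025 -1.     0.011] z [-0.105 -0.014 -0.994] F [ 1.  -0.3  0.8] g 0.701
shift cm [29.8  -4.33  2.26] len 30.2 turn 0.025 per cm up: [ 0.011  0.105 -0.994]
```

Request:
servo_tool:
  deltas:
    - [[3.0,-0.4,0.1],0.025,6]
    - [[3.0,-0.4,0.1],0,6]
    - [[3.0,-0.4,0.1],0,6]
    - [[3.0,-0.4,0.1],0,6]
    - [[3.0,-0.4,0.1],0,6]
    - [[3.0,-0.4,0.1],0,6]
    - [[2.6,-0.4,0.1],0,6]
    - [[2.0,-0.3,0.1],0,6]
    - [[1.4,-0.3,0.1],0,6]
    - [[0.8,-0.2,0.1],0,6]
    - [[0.3,0,0],0,6]
    - [[0,0,0],0,6]

```text
clock: 42.08
position: [0.4834, -0.4094, 0.1395]
ee_rot: [-0.702, 0.709, 0.046, -0.048]
ft_force: [0.1, 0.1, 0.1]
grip_width: 0.705
```

```bash
python3 plan.py .508 -.438 .05 -90; python3 - <<'E'
from h import *
im,d,c=cam('wrist'); q=cloud(d,c).reshape(-1,3); cv2.imwrite('pics/w10.png',im)
for a,b in((.038,.046),(.066,.078)):
    s=q[(np.hypot(q[:,0]-.508,q[:,1]+.438)<.04)&(q[:,2]>a)&(q[:,2]<b)]
    if len(s)>5: print(len(s),cv2.minEnclosingCircle(s[:,:2].astype(np.float32)))
E
```

```text
t 42.08 p [ 0.4834 -0.4094  0.1395] axes x [-0.01  -1.     0.004] z [-0.133 -0.002 -0.991] F [0.1 0.1 0.1] g 0.705
shift cm [ 2.8  -3.66  8.55] len 9.71 turn -0.01 per cm up: [ 0.004  0.133 -0.991]
3909 ((0.5075069069862366, -0.43831759691238403), 0.027233459055423737)
310 ((0.5053764581680298, -0.43785029649734497), 0.005222345236688852)
```

Request:
servo_tool:
  deltas:
    - [[0.5,-0.5,0.2],-0.01,6]
    - [[0.9,-0.7,0.5],0,6]
    - [[0.8,-0.6,0.8],0,6]
    - [[0.4,-0.5,1.0],0,6]
    - [[0.1,-0.3,1.1],0,6]
    - [[0,-0.2,1.1],0,6]
    - [[0,-0.15,1.0],0,6]
    - [[0,-0.1,0.8],0,6]
    - [[0,0,0.4],0,6]
    - [[0,0,0],0,6]
    - [[0,0,0],0,6]

```text
clock: 43.05
position: [0.5077, -0.4303, 0.0588]
ee_rot: [0.709, -0.702, -0.048, 0.047]
ft_force: [-0.3, 0.0, 1.3]
grip_width: 0.707
```

```bash
python3 plan.py .5055 -.4383 .051 -90
```

```text
t 43.05 p [ 0.5077 -0.4303  0.0588] axes x [ 0.011 -1.    -0.002] z [-0.135  0.001 -0.991] F [-0.3  0.   1.3] g 0.707
shift cm [0.8  0.12 0.8 ] len 1.14 turn 0.011 per cm up: [-0.002  0.135 -0.991]
```

Request:
servo_tool:
  deltas:
    - [[0.4,0,0.2],0.011,6]
    - [[0.3,0.05,0.2],0,6]
    - [[0,0,0.2],0,6]
    - [[0,0,0],0,3]
    - [[0,0,0],0,0]
    - [[0,0,0],0,0]
    - [[0,0,0],0,0]
    - [[0,0,0],0,0]
    - [[0,0,0],0,0]
    - [[0,0,0],0,0]
    - [[0,0,0],0,0]

```text
clock: 43.97
position: [0.5071, -0.4391, 0.055]
ee_rot: [-0.705, 0.706, 0.046, -0.047]
ft_force: [0.1, -0.2, -0.8]
grip_width: 0.094
```

```bash
python3 plan.py .54 -.15 .17 -90
```

```text
t 43.97 p [ 0.5071 -0.4391  0.055 ] axes x [-0.002 -1.     0.002] z [-0.132 -0.002 -0.991] F [ 0.1 -0.2 -0.8] g 0.094
shift cm [-28.89  -1.7  -11.88] len 31.29 turn -0.002 per cm up: [ 0.002  0.132 -0.991]
```

Request:
servo_tool:
  deltas:
    - [[0,0.1,-0.8],0,0]
    - [[0,0.2,-1.8],0,0]
    - [[0,0.2,-2.5],0,0]
    - [[0,0.2,-2.6],0,0]
    - [[-0.8,0,-2.4],0,0]
    - [[-1.6,-0.2,-1.4],0,0]
    - [[-2.4,-0.4,-0.4],0,0]
    - [[-2.8,-0.5,0],0,0]
    - [[-3.0,-0.6,0],0,0]
    - [[-3.2,-0.7,0],0,0]
    - [[-3.2,-0.7,0],0,0]
    - [[-3.2,-0.7,0],0,0]

```text
clock: 44.97
position: [0.5524, -0.2323, 0.1773]
ee_rot: [-0.701, 0.71, 0.045, -0.048]
ft_force: [0.3, 0.9, 0.1]
grip_width: 0.091
```

```bash
python3 plan.py .6477 .1295 .18 -90
```

```text
t 44.97 p [ 0.5524 -0.2323  0.1773] axes x [-0.013 -1.     0.005] z [-0.132 -0.004 -0.991] F [0.3 0.9 0.1] g 0.091
shift cm [-36.3   -8.92  -1.66] len 37.41 turn -0.013 per cm up: [ 0.005  0.132 -0.991]
```

Request:
servo_tool:
  deltas:
    - [[-3.3,-0.8,-0.2],0,0]
    - [[-3.4,-0.8,-0.2],0,0]
    - [[-3.4,-0.8,-0.2],0,0]
    - [[-3.4,-0.8,-0.2],0,0]
    - [[-3.4,-0.8,-0.2],0,0]
    - [[-3.4,-0.8,-0.2],0,0]
    - [[-3.3,-0.8,-0.2],0,0]
    - [[-3.0,-0.8,-0.2],0,0]
    - [[-2.6,-0.7,-0.1],0,0]
    - [[-2.0,-0.5,0],0,0]
    - [[-1.2,-0.3,0],0,0]
    - [[-0.4,0,0],0,0]

```text
clock: 45.97
position: [0.631, 0.1336, 0.185]
ee_rot: [0.708, -0.704, -0.047, 0.048]
ft_force: [0.6, -0.2, -0.6]
grip_width: 0.097
```

```bash
python3 plan.py .6477 .1295 .13 -90
```

```text
t 45.97 p [0.631  0.1336 0.185 ] axes x [ 0.006 -1.     0.001] z [-0.134 -0.002 -0.991] F [ 0.6 -0.2 -0.6] g 0.097
shift cm [ 0.42 -2.38  5.23] len 5.76 turn 0.006 per cm up: [ 0.001  0.134 -0.991]
```

Request:
servo_tool:
  deltas:
    - [[0.2,-0.6,0.3],0,0]
    - [[0.2,-0.7,0.8],0,0]
    - [[0,-0.5,1.0],0,0]
    - [[0,-0.3,1.1],0,0]
    - [[0,-0.2,1.1],0,0]
    - [[0,-0.1,0.9],0,0]
    - [[0,0,0.4],0,0]
    - [[0,0,0],0,0]
    - [[0,0,0],0,0]

```text
clock: 46.72
position: [0.6478, 0.1211, 0.1172]
ee_rot: [-0.705, 0.706, 0.047, -0.051]
ft_force: [-0.2, -0.4, -1.0]
grip_width: 0.095
```

```bash
sed -i 's/<.062)\]/<float(__import__("os").environ.get("RR",".062")))]/' chk.py; python3 plan.py .6477 .1295 .061 -90; RR=.045 python3 chk.py .6477 .1303 .10 .125 pics/w11.png; python3 tilt.py .648 .131 .111 .008 .025
```

```text
t 46.72 p [0.6478 0.1211 0.1172] axes x [-0.002 -1.     0.007] z [-0.138 -0.006 -0.99 ] F [-0.2 -0.4 -1. ] g 0.095
shift cm [-0.88 -0.76  5.56] len 5.68 turn -0.002 per cm up: [ 0.007  0.138 -0.99 ]
rim 1073 0.6472 0.1303 d 0.0681 z 0.0492
piece 5406 0.6486 0.1212 d 0.0545 z 0.1058
n 511 slope [-0.024  -0.0141] sd 0.00072 z axis 0.1058 centre ((0.6508054137229919, 0.12724418938159943), 0.021588029339909554)
```

View pics/w11.png

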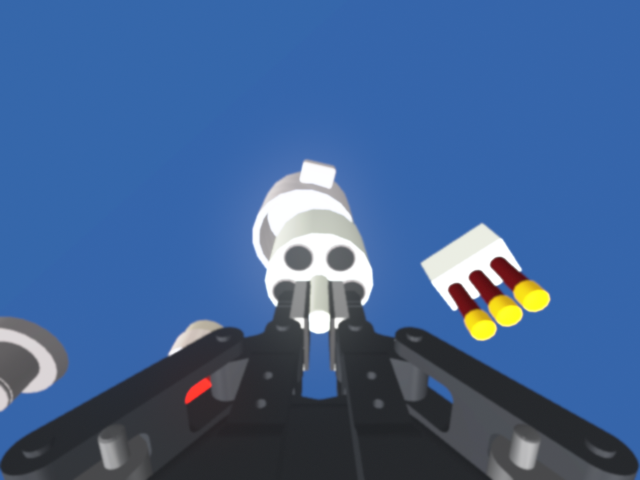

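The narrow insert (318,255) hangs free, level enough, above the narrow bucket (305,225). It needs +9 mm in y.

Request:
servo_tool:
  deltas:
    - [[-0.3,0.05,0],0,0]
    - [[-0.35,0.05,0],0,0]
    - [[-0.2,0,0.2],0,0]
    - [[0,-0.05,0.4],0,0]
    - [[0,-0.05,0.2],0,0]
    - [[0,0,0],0,0]
    - [[0,0,0],0,0]

```text
clock: 47.4
position: [0.6478, 0.1324, 0.1117]
ee_rot: [-0.705, 0.706, 0.045, -0.049]
ft_force: [-0.2, -0.9, -0.7]
grip_width: 0.091
```

```bash
python3 plan.py .6468 .1302 .061 -90; RR=.045 python3 chk.py .6477 .1303 .09 .105; python3 tilt.py .648 .1303 .098 .009 .025
```

```text
t 47.4 p [0.6478 0.1324 0.1117] axes x [ 0.    -1.     0.005] z [-0.133 -0.005 -0.991] F [-0.2 -0.9 -0.7] g 0.091
shift cm [ 0.2  -0.58  5.04] len 5.08 turn 0.0 per cm up: [ 0.005  0.133 -0.991]
rim 1181 0.6475 0.1303 d 0.0678 z 0.0492
piece 5187 0.6486 0.1324 d 0.0542 z 0.0984
n 3216 slope [-0.0025  0.0047] sd 0.0006 z axis 0.0989 centre ((0.6479608416557312, 0.1303199827671051), 0.02507396787405014)
```

Request:
servo_tool:
  deltas:
    - [[0.15,0.05,0],0,0]
    - [[0.06,0,0.3],0,0]
    - [[0,-0.06,0.6],0,0]
    - [[0,-0.08,0.7],0,0]
    - [[0,-0.06,0.4],0,0]
    - [[0,0,0.2],0,0]
    - [[0,0,0],0,0]
    - [[0,0,0],0,0]

```text
clock: 48.17
position: [0.646, 0.1291, 0.0867]
ee_rot: [-0.705, 0.706, 0.045, -0.049]
ft_force: [0.4, -0.7, -0.9]
grip_width: 0.095
```

```bash
python3 plan.py .6466 .1303 .061 -90; RR=.045 python3 chk.py .6477 .1303 .07 .082; python3 tilt.py .6475 .1303 .0755 .009 .025
```

```text
t 48.17 p [0.646  0.1291 0.0867] axes x [-0.001 -1.     0.005] z [-0.134 -0.005 -0.991] F [ 0.4 -0.7 -0.9] g 0.095
shift cm [-0.14 -0.4   2.54] len 2.57 turn -0.001 per cm up: [ 0.005  0.134 -0.991]
rim 1929 0.6474 0.1306 d 0.0683 z 0.0493
piece 4877 0.6467 0.1290 d 0.0544 z 0.0737
n 3338 slope [-0.0109 -0.0062] sd 0.00059 z axis 0.0739 centre ((0.6475349068641663, 0.13024872541427612), 0.02504017762839794)
```

Request:
servo_tool:
  deltas:
    - [[-0.1,-0.05,0.3],0,0]
    - [[0,-0.1,0.6],0,0]
    - [[0,-0.1,0.7],0,0]
    - [[0,-0.1,0.6],0,0]
    - [[0,-0.05,0.3],0,0]
    - [[0,0,0.15],0,0]
    - [[0,0,0],0,0]
    - [[0,0,0],0,0]

```text
clock: 48.93
position: [0.6483, 0.1306, 0.0613]
ee_rot: [-0.705, 0.706, 0.044, -0.047]
ft_force: [-0.3, 0.3, -1.4]
grip_width: 0.093
```

```bash
python3 plan.py .6466 .1303 .061 -90; python3 tilt.py .6475 .1303 .048 .009 .025
```

```text
t 48.93 p [0.6483 0.1306 0.0613] axes x [-0.001 -1.     0.005] z [-0.129 -0.005 -0.992] F [-0.3  0.3 -1.4] g 0.093
shift cm [0.03 0.16 0.05] len 0.17 turn -0.001 per cm up: [ 0.005  0.129 -0.992]
n 3096 slope [ 0.0034 -0.0007] sd 0.0006 z axis 0.0485 centre ((0.6475957632064819, 0.13033613562583923), 0.025063445791602135)
```

Request:
servo_tool:
  deltas:
    - [[0,0,0.05],0,0]
    - [[0,0,0],0,2]
    - [[0,0,0],0,3.5]
    - [[0,0,0],0,4]
    - [[0,0,0],0,4]
    - [[0,0,0],0,4]
    - [[0,-0.05,-0.5],0,4]
    - [[0,0.1,-1.2],0,4]
    - [[0,0.2,-2.0],0,5]
    - [[0,0.2,-2.5],0,6]
    - [[0,0.2,-2.0],0,6]
    - [[0,0,-0.8],0,6]

```text
clock: 49.98
position: [0.652, 0.1308, 0.1542]
ee_rot: [-0.705, 0.706, 0.046, -0.05]
ft_force: [0.1, 0.6, 0.4]
grip_width: 0.703
```

```bash
python3 tilt.py .6475 .1303 .048 .009 .025; python3 plan.py .5055 .4072 .15 -90;python3 -c "
from h import *; print(np.round(telemetry.get_obs()['joint_pos'],2))"
```

```text
n 2269 slope [ 0.004  -0.0007] sd 0.00065 z axis 0.0482 centre ((0.6475035548210144, 0.13034170866012573), 0.025031734257936478)
t 50.03 p [0.6527 0.1309 0.1551] axes x [-0.001 -1.     0.005] z [-0.133 -0.005 -0.991] F [0.5 0.2 1.5] g 0.7
shift cm [-27.62  14.56   2.33] len 31.31 turn -0.001 per cm up: [ 0.005  0.133 -0.991]
[ 0.05  0.61 -0.47  1.28  0.22  1.44 -1.97]
```

Narrow insert is seated level at 48 mm. Joint 7 would come near its limit at the narrow cap, so I turn 0.3 rad on the way.

Request:
servo_tool:
  deltas:
    - [[-0.5,0.2,0],-0.1,6]
    - [[-1.0,0.5,0],-0.1,6]
    - [[-1.6,1.2,0],-0.1,6]
    - [[-2.0,1.8,0.1],0,6]
    - [[-2.4,2.1,0.1],0,6]
    - [[-2.4,2.2,0.1],0,6]
    - [[-2.4,2.2,0.1],0,6]
    - [[-2.2,2.0,0.1],0,6]
    - [[-1.8,1.6,0.1],0,6]
    - [[-1.2,1.0,0],0,6]
    - [[-0.4,0.4,0],0,6]
    - [[0,0,0],0,6]

```text
clock: 51.03
position: [0.4499, 0.261, 0.1692]
ee_rot: [0.806, -0.588, -0.052, 0.043]
ft_force: [0.5, 0.1, 0.4]
grip_width: 0.705
```

```bash
python3 plan.py .5055 .4072 .12 -73;python3 -c "
from h import *; print(np.round(telemetry.get_obs()['joint_pos'],2))"
```

```text
t 51.03 p [0.4499 0.261  0.1692] axes x [ 0.303 -0.952 -0.033] z [-0.135 -0.009 -0.991] F [0.5 0.1 0.4] g 0.705
shift cm [-12.08 -10.35   4.  ] len 16.4 turn 0.011 per cm up: [-0.033  0.131 -0.991]
[-0.01  0.31 -0.66  1.69  0.12  1.32 -1.96]
```

Request:
servo_tool:
  deltas:
    - [[-0.8,-0.7,0],0,6]
    - [[-1.4,-1.3,0.1],0,6]
    - [[-1.8,-1.6,0.3],0,6]
    - [[-1.9,-1.6,0.4],0,6]
    - [[-1.9,-1.6,0.5],0,6]
    - [[-1.6,-1.4,0.6],0,6]
    - [[-1.1,-1.0,0.5],0,6]
    - [[-0.6,-0.5,0.3],0,6]
    - [[-0.2,-0.2,0],0,6]
    - [[0,0,0],0,6]
    - [[0,0,0],0,6]

```text
clock: 51.95
position: [0.5256, 0.3959, 0.1231]
ee_rot: [0.799, -0.598, -0.05, 0.046]
ft_force: [0.0, 0.6, 0.1]
grip_width: 0.701
```

```bash
python3 - <<'E'
from h import *
im,d,c=cam('wrist'); q=cloud(d,c).reshape(-1,3); print(np.round(telemetry.get_obs()['joint_pos'],2))
for a,b in((.043,.051),(.07,.08)):
    s=q[(np.hypot(q[:,0]-.5055,q[:,1]-.407)<.035)&(q[:,2]>a)&(q[:,2]<b)]
    if len(s)>5: print(len(s),cv2.minEnclosingCircle(s[:,:2].astype(np.float32)))
E
python3 plan.py .504 .4072 .055 -73
```

```text
[-0.27  0.64 -0.61  1.35  0.27  1.36 -2.16]
2590 ((0.5055503845214844, 0.4075198471546173), 0.025048408657312393)
643 ((0.5056349635124207, 0.4077729880809784), 0.009310530498623848)
t 52.0 p [0.5257 0.3956 0.1233] axes x [ 0.279 -0.96  -0.025] z [-0.134 -0.013 -0.991] F [ 0.1 -0.7 -0.2] g 0.702
shift cm [-1.55  0.84  7.04] len 7.26 turn -0.013 per cm up: [-0.025  0.132 -0.991]
```

Request:
servo_tool:
  deltas:
    - [[-0.5,0.7,0.2],-0.013,6]
    - [[-0.6,0.6,0.5],0,6]
    - [[-0.4,0.3,0.8],0,6]
    - [[-0.1,-0.1,1.0],0,6]
    - [[0,-0.2,1.0],0,6]
    - [[0,-0.15,1.0],0,6]
    - [[0,-0.15,1.0],0,6]
    - [[0,-0.1,0.8],0,6]
    - [[0,0,0.3],0,6]
    - [[0,0,0],0,6]
    - [[0,0,0],0,6]

```text
clock: 52.92
position: [0.5015, 0.4053, 0.053]
ee_rot: [0.802, -0.593, -0.049, 0.046]
ft_force: [-0.9, 0.0, -0.1]
grip_width: 0.701
```

```bash
python3 plan.py .504 .4077 .0555 -73
```

```text
t 52.92 p [0.5015 0.4053 0.053 ] axes x [ 0.291 -0.956 -0.025] z [-0.133 -0.015 -0.991] F [-0.9  0.  -0.1] g 0.701
shift cm [-0.16 -0.27 -0.29] len 0.43 turn -0.001 per cm up: [-0.025  0.131 -0.991]
```

Request:
servo_tool:
  deltas:
    - [[-0.1,-0.2,-0.25],0,6]
    - [[0,0,0],0,6]
    - [[0,0,0],0,3]
    - [[0,0,0],0,0]
    - [[0,0,0],0,0]
    - [[0,0,0],0,0]
    - [[0,0,0],0,0]
    - [[0,0,0],0,0]
    - [[0,0,0],0,0]
    - [[0,0,0],0,0]

```text
clock: 53.75
position: [0.5051, 0.4079, 0.0581]
ee_rot: [0.802, -0.594, -0.048, 0.044]
ft_force: [-0.2, -0.7, 0.8]
grip_width: 0.172
```

```bash
python3 plan.py .647 .13 .2 -73
```

```text
t 53.75 p [0.5051 0.4079 0.0581] axes x [ 0.29  -0.957 -0.026] z [-0.129 -0.013 -0.992] F [-0.2 -0.7  0.8] g 0.172
shift cm [ 30.34  -3.55 -15.56] len 34.28 turn -0.002 per cm up: [-0.026  0.127 -0.992]
```

Request:
servo_tool:
  deltas:
    - [[0,0.1,-0.8],0,0]
    - [[0,0.2,-1.8],0,0]
    - [[0,0.2,-2.6],0,0]
    - [[0.3,0.1,-2.8],0,0]
    - [[1.2,0,-2.6],0,0]
    - [[2.0,-0.2,-1.4],0,0]
    - [[2.6,-0.4,-0.4],0,0]
    - [[2.8,-0.4,0],0,0]
    - [[2.8,-0.4,0],0,0]
    - [[2.8,-0.4,0],0,0]
    - [[2.8,-0.4,0],0,0]
    - [[2.6,-0.4,0],0,0]

```text
clock: 54.75
position: [0.5964, 0.2266, 0.1853]
ee_rot: [0.807, -0.587, -0.05, 0.042]
ft_force: [-0.3, 0.4, -0.7]
grip_width: 0.169
```

```bash
python3 plan.py .647 .1305 .17 -73
```

```text
t 54.75 p [0.5964 0.2266 0.1853] axes x [ 0.305 -0.952 -0.031] z [-0.13  -0.01  -0.991] F [-0.3  0.4 -0.7] g 0.169
shift cm [10.73 -2.02  0.96] len 10.96 turn 0.014 per cm up: [-0.031  0.127 -0.991]
```

Request:
servo_tool:
  deltas:
    - [[2.0,-0.4,0],0.014,0]
    - [[1.8,-0.4,0],0,0]
    - [[1.6,-0.3,0.2],0,0]
    - [[1.3,-0.3,0.4],0,0]
    - [[1.0,-0.3,0.5],0,0]
    - [[0.6,-0.2,0.5],0,0]
    - [[0.2,0,0.3],0,0]
    - [[0,0,0],0,0]
    - [[0,0,0],0,0]

```text
clock: 55.5
position: [0.6408, 0.1411, 0.1597]
ee_rot: [0.8, -0.596, -0.05, 0.043]
ft_force: [0.5, 0.3, -0.8]
grip_width: 0.167
```

```bash
python3 plan.py .647 .1305 .14 -73; RR=.05 python3 chk.py .6475 .1305 .13 .163 pics/w12.png; python3 tilt.py .6475 .1305 .155 .011 .024
```

```text
t 55.5 p [0.6408 0.1411 0.1597] axes x [ 0.284 -0.958 -0.028] z [-0.131 -0.01  -0.991] F [ 0.5  0.3 -0.8] g 0.167
shift cm [ 1.24 -0.53  1.88] len 2.32 turn -0.008 per cm up: [-0.028  0.128 -0.991]
rim 713 0.6625 0.1281 d 0.0588 z 0.0488
piece 4909 0.6419 0.1410 d 0.0499 z 0.1472
n 441 slope [-0.4129 -0.2025] sd 0.00291 z axis 0.1569 centre ((0.6510381698608398, 0.13990628719329834), 0.016039567068219185)
```

View pics/w12.png

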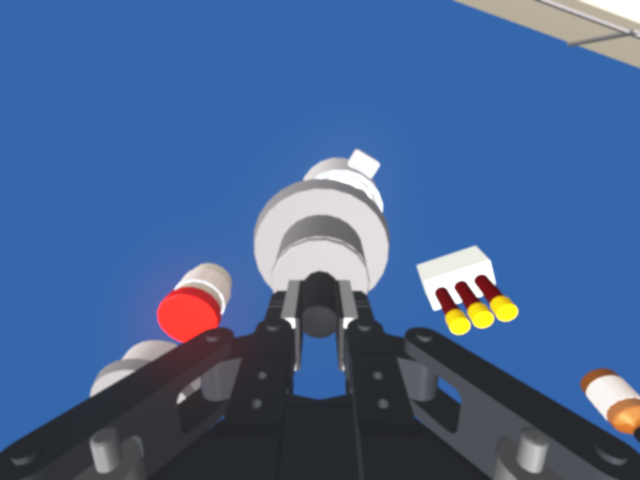

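The narrow cap (320,240) is held clear above the narrow bucket (345,185). I align it and lower it.

Request:
servo_tool:
  deltas:
    - [[0.35,-0.1,0],-0.008,0]
    - [[0.45,-0.1,0],0,0]
    - [[0.35,0,0.2],0,0]
    - [[0.1,-0.1,0.7],0,0]
    - [[0,-0.1,0.8],0,0]
    - [[0,-0.1,0.8],0,0]
    - [[0,-0.1,0.7],0,0]
    - [[0,0,0.3],0,0]
    - [[0,0,0],0,0]
    - [[0,0,0],0,0]

```text
clock: 56.43
position: [0.645, 0.1322, 0.1201]
ee_rot: [0.804, -0.591, -0.05, 0.043]
ft_force: [0.1, -0.0, -0.4]
grip_width: 0.172
```

```bash
RR=.05 python3 chk.py .6475 .1305 .101 .119; python3 tilt.py .6475 .1305 .1105 .011 .024; python3 plan.py .647 .1305 .099 -73; 
```

```text
piece 4055 0.6459 0.1322 d 0.0499 z 0.1087
n 2448 slope [-0.0037  0.0123] sd 0.00048 z axis 0.1089 centre ((0.6476798057556152, 0.1311613917350769), 0.023503273725509644)
t 56.53 p [0.6452 0.1322 0.1206] axes x [ 0.296 -0.955 -0.03 ] z [-0.13  -0.009 -0.991] F [ 0.1  0.1 -0.6] g 0.17
shift cm [ 0.28 -0.39  2.12] len 2.17 turn 0.004 per cm up: [-0.03   0.127 -0.991]
```

Request:
servo_tool:
  deltas:
    - [[0.15,-0.1,0],0,0]
    - [[0.1,-0.05,0.2],0,0]
    - [[0,-0.07,0.5],0,0]
    - [[0,-0.07,0.6],0,0]
    - [[0,-0.06,0.4],0,0]
    - [[0,0,0.3],0,0]
    - [[0,0,0.15],0,0]
    - [[0,0,0],0,0]
    - [[0,0,0],0,0]

```text
clock: 57.28
position: [0.6481, 0.131, 0.0991]
ee_rot: [0.804, -0.591, -0.048, 0.041]
ft_force: [-0.2, -0.5, -0.3]
grip_width: 0.17
```

```bash
RR=.05 python3 chk.py .6475 .1305 .084 .094; python3 tilt.py .6475 .1305 .088 .011 .024; python3 plan.py .647 .1305 .099 -73; 
```

```text
rim 5361 0.6497 0.1314 d 0.0824 z 0.0522
piece 3583 0.6489 0.1310 d 0.0499 z 0.0878
n 2295 slope [-0.0001  0.0072] sd 0.00043 z axis 0.0878 centre ((0.6475703120231628, 0.13053759932518005), 0.024008696898818016)
t 57.38 p [0.6481 0.131  0.099 ] axes x [ 0.296 -0.955 -0.029] z [-0.126 -0.009 -0.992] F [ 0.6 -0.1  1.8] g 0.164
shift cm [0.01 0.11 0.02] len 0.12 turn 0.004 per cm up: [-0.029  0.123 -0.992]
```

Dome top is at 87.8 mm, as it should be when seated. I release and withdraw.

Request:
servo_tool:
  deltas:
    - [[0,0,0.05],0,0]
    - [[0,0,0],0,2.5]
    - [[0,0,0],0,3.5]
    - [[0,0,0],0,4]
    - [[0,0,0],0,4]
    - [[0,0,0],0,4]
    - [[0,-0.05,-0.5],0,5]
    - [[0,0.1,-1.2],0,6]
    - [[0,0.2,-2.0],0,6]
    - [[0,0.2,-2.5],0,6]
    - [[0,0.2,-2.0],0,6]
    - [[0,0,-0.5],0,6]

```text
clock: 58.38
position: [0.652, 0.1298, 0.1905]
ee_rot: [0.804, -0.591, -0.05, 0.042]
ft_force: [1.4, 0.3, 0.2]
grip_width: 0.703
```

```bash
RR=.05 python3 chk.py .6475 .1305 .084 .094; python3 tilt.py .6475 .1305 .088 .011 .024; st=1; python3 - <<'E'
from h import *
st(); im,d,c=cam('side'); cv2.imwrite('pics/s_end.png',im); P=cloud(d,c).reshape(-1,3)
for k,x,y,a,b in(('pot',.5211,.2266,.055,.07),('drop',.5236,-.2207,.07,.09),('tub',.6051,.0004,.025,.033),('cw',.3835,.265,.09,.1),('cw knob',.3835,.265,.12,.13),('cn',.648,.134,.084,.092)):
    s=P[(np.hypot(P[:,0]-x,P[:,1]-y)<.06)&(P[:,2]>a)&(P[:,2]<b)]
    if len(s)>5: print(k,cv2.minEnclosingCircle(s[:,:2].astype(np.float32)),s[:,2].mean().round(4))
E
```

```text
rim 2888 0.6490 0.1312 d 0.0832 z 0.0521
piece 2398 0.6487 0.1311 d 0.0503 z 0.0877
n 1713 slope [-0.001  -0.0021] sd 0.00051 z axis 0.0877 centre ((0.6476678252220154, 0.13058753311634064), 0.02398369275033474)
t 58.48 p [0.6517 0.1297 0.1882] axes x [ 0.297 -0.954 -0.031] z [-0.131 -0.009 -0.991] F [-0.2 -0.6 -0.8] g 0.702
pot ((0.5208015441894531, 0.22986270487308502), 0.028817368671298027) 0.0629
drop ((0.5273563265800476, -0.2166958749294281), 0.013909787870943546) 0.0803
tub ((0.6064607501029968, 0.0047674840316176414), 0.034487370401620865) 0.0293
cw ((0.38541293144226074, 0.2653248906135559), 0.036617398262023926) 0.0946
cw knob ((0.385753333568573, 0.264611154794693), 0.012302147224545479) 0.1255
cn ((0.6471091508865356, 0.1341307908296585), 0.028300058096647263) 0.0873
```

View pics/s_end.png

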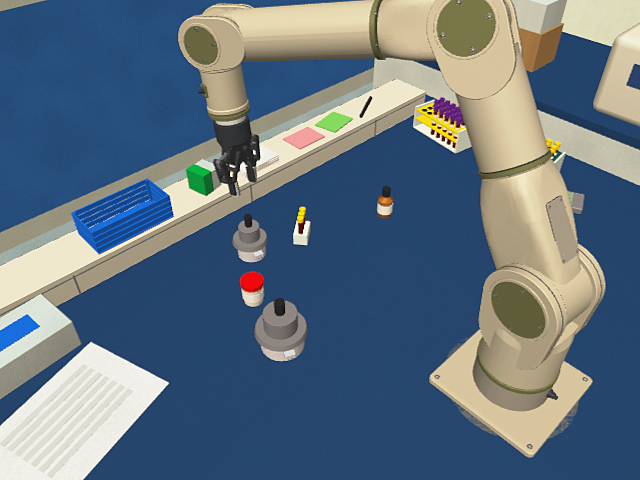

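The side view shows both caps on their buckets, (250,240) and (280,330). The pot (252,290), tubes (302,225) and bottle (385,203) are where they were, and the gripper is clear.

```bash
python3 -c "
from workcell import order; print(order.hand_in())"
```

```text
the job is handed in; nothing more can be done
None
```

All five pieces are in their buckets, placed in the order you gave, and I handed the job in at about 58 s of the 134 s allowed. The hand-in gave no verdict.

**Last measurements after release:** every piece I measured was within about 0.5 mm of its seated height and within 0.01 rad of level.

| Piece | Measured surface | Height found | Seated height |
|---|---|---|---|
| Support plate | plate top | 11.8 mm | 12 mm |
| Wide insert | drum top | 48.1 mm | 48 mm |
| Wide cap | dome top | 94.6 mm | 95 mm |
| Narrow insert | drum top | 48.2 mm | 48 mm |
| Narrow cap | dome top | 87.7 mm | 88 mm |

- **Centring:** the caps sit about 1.5 to 2.5 mm off the bucket axis. The wide insert is within about 1 mm, going by its collar. The narrow insert was centred to about 1.5 mm before its final descent; its position was not re-measured after release. The limit is 7 mm.
- **Bystanders:** the side camera shows the pot, bottle and tube block all upright and moved by less than 3 mm, which is about the measuring noise.

**What went wrong:**
- **Wide insert:** the first try at lowering it jammed, pitched about 0.2 rad against the bucket wall. I lifted it out, set it level on free bench, regripped it harder and seated it on the second try.
- **Tool tilt:** the tool drifted to about 0.13 rad of tilt over the run. I turned the jaws so that most of the tilt lay about the jaw axis and the pieces stayed level.
- **Cameras:** the side and top cameras disagreed by about 4 mm in y, so I placed pieces using the wrist camera.

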